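# Reseat the dish in the reader tray

### The job

The dish in the small reader has slid off its reading spot. Hook a fingertip behind the raised lip of the reader's tray (do not pinch the lip) and draw the tray out to its stop, slide the dish with a fingertip, without lifting it, until it is snug against both arms of the V-shaped stop at the back of the tray, then push the tray fully home again with the dish still snug in the V. Leave the things standing around where they are.

Things in the scene. Friction and masses are not known exactly. Their poses are not given: they have to be found in the camera images.
- dish_reader: low white instrument, 107 x 112 x 70 mm (80 mm at the round black reading head on its roof), fixed. Origin: on the table below its middle. Its x points from the slot face (50 mm from the origin) to its back, z up. The tray slides out along -x. A tall microscope and a manipulator stand close behind it; the tray opens over free table: come from the tray's side, not across the microscope.
- reader_tray (a joint): tray travel: 0 m fully home, 0.085 m drawn out to its stop; resists with about 4 N and stays where left. The tray is a dark plate, 80 mm wide between 4 mm high side edges, its floor 22 mm above the table. At 0 its front 57 mm stand out of the slot, so there is always a gap of at least 57 mm between lip and slot face to dip a fingertip into.
- tray_lip (a point): middle of the inner (slot-side) face of the upright lip at the tray's front edge, 33 mm above the table. The lip is 11 mm thick in all: a 4 mm metal finger strip (reader_tray_c5), 80 mm wide, top 44 mm above the table, and outside it a white plate (reader_tray_c6), 108 mm wide, top 46 mm; its outer face is 11 mm from this point. Moves with the tray; axes as the reader's.
- v_seat (a point): point on the tray floor (22 mm above the table), 100 mm behind the lip's inner face, over which the dish's centre lies when the dish touches both arms of the V. The V (two metal bars, 9 mm high, 45 degrees either side of the reader's x) opens toward the lip. Moves with the tray; axes as the reader's.
- dish_center (a point): centre, half-way up, of the small round lidded culture dish, 36 mm across at the sides and 12 mm high, about 20 g, lying loose on the tray floor; z up.
- dish_stack: bystander: stack of three clear dishes, 62 mm across, 43 mm high; origin at the centre of its underside
- vial_0: bystander: small brown bottle with white cap, 25 mm across, 55 mm high; origin at the centre of its underside
- vial_2: bystander: small white bottle, 25 mm across, 55 mm high; origin at the centre of its underside
- syringe_filter_stand: bystander: small upright filter holder on a round foot, 36 x 46 x 95 mm; origin at the centre of its underside

How it is judged:
By the outcome, as a careful person would: the job done as asked, in the order asked, and still so for the second after the job is handed in, with the robot touching nothing.
It also fails if it takes over 53 s, if anything falls off the work surface, if the arm or the gripper's body presses on something with over 40 N, if the wrist force passes 120 N, or if a joint passes its speed limit or range.

### The arm

A 7-joint arm with a two-finger parallel gripper is mounted at the origin on a cart in front of the work surface, level with it; the furniture and walls round the work are solid. World frame = base frame: x ahead of the robot, y to its left, z up, the work surface at z = 0. Lengths are in m, angles in rad, forces in N, time in s.
With the tool pointing down it reaches from about 0.4 to 0.925 m from the base axis. Payload 4.1 kg.
Tool frame: the origin (TCP) lies at the centre of the arm's flange, where the gripper is bolted on; the fingertips stand 173 mm ahead of it and the grasp point (between the pads) lies 155 mm ahead of it; z points along the fingers, y is the direction in which the jaws open and shut (so a half turn about z gives the same grasp; the last joint's range is limited). The gripper opens to 85 mm and grips with 20 to 120 N. Pads are 22 mm wide; open, the fingers measure 114 mm over their backs; the gripper's body (76 mm by 85 mm) begins 54 mm behind the grasp point. The pads swing forward as they close: fully open they stand 13 mm farther back than shut.
Start: joints at [1.187, 0.398, 0.045, 1.537, -0.019, 1.207, -0.051], TCP at [0.183, -0.624, 0.405] pointing down, gripper open.
Joint ranges: [-2.82, 2.82], [-0.49, 2.23], [-1.37, 1.46], [0, 2.46], [-1.36, 4.5], [0.23, 2], [-2.94, 2.94]. Speed limits (rad/s): [2.57, 2.57, 3.14, 3.14, 3.14, 3.14, 3.14].

### API

Orientations are given as [roll, pitch, yaw] about the fixed x, y, z axes, in that order (R = Rz(yaw) Ry(pitch) Rx(roll)).
In Python, from plant import manip gives the robot as it stands.
- The arm moves only by the tool servo_tool, never from a script. Its argument "targets" is a list of rows, each a list of 6 numbers: the shift along the tool's x, y, z in m, then the turn, a rotation vector about the tool's x, y, z in rad. In form: [[tx, ty, tz, rx, ry, rz], ...]. A call has exactly 10 rows; each row shifts and turns the pose as measured when the row begins, along the tool's axes as they then stand; what a row does not reach is not made up. A row lasts 1/12 s, in which the tool goes at most 41.7 mm and 7.16 degrees, less where a joint would pass 70% of its speed; a pose out of reach is approached as far as the arm can. A call with a gripper value outside its range is refused whole. "jaw" is the opening, from 0 (shut) to 1 (fully open), set as the call begins (left out, the last holds). The fingers move at their own pace and stop on an object; "force" is the grip in N (left out, the last holds). Time passes only in rows, so rows that do not move let the fingers close, or fill a call up. It gives the time, the measured TCP pose, the force and the opening at its end, in the units of the state.
- manip.get_state(): the state, without advancing time (a new reading comes with each control period).
- manip.grab_frame(name): name is "side" or "top"; returns a dict with "img" (420x560x3 uint8, blue, green, red), "fx", "fy", "cx", "cy" (pixels), "rvec" (rotation vector, rad) and "tvec" (3), from world to camera coordinates, as OpenCV has them. Camera axes: x right, y down, z forward; pixel columns grow to the right and rows downward; lengths in m; the calibration is good to about 2 mm. A picture is of the moment at which its call begins. There is no depth.
- manip.hand_in(): hands the job in, once; it reports no verdict.
The state is a dict: "time": time; "joint_pos": joint angles; "dq": joint speeds; "tau": joint torques, N m; "tcp_pos": TCP position; "eef_rot": TCP orientation; "wrist_force": force on the tool from outside, world axes, zero at the start; "moment": the same for the moment, N m; "finger_gap": opening from 0.0 (shut) to 1.0 (fully open).
Only numpy, scipy, OpenCV 4.12 (cv2) and the standard library are available. Lean on these libraries where they do the work, as an engineer would, in place of code of your own. Each camera call takes 0.05 s, during which the arm holds its last target.

## Working session

There is one attempt and no reset: what is moved stays moved. The work goes in short steps, Python scripts to look and compute and a tool call to move; the robot and the scene stay as the last step left them, time stands still between calls to the robot, and variables do not carry over. Pictures are saved under pics/ and viewed, and the job is handed in when it is done.

Besides the shell and the picture viewer there is one more tool, called after "Request:" by a JSON object that holds its "fn" and its "kwargs", one argument or row to a line. servo_tool: Moves the arm, as the interface text tells. Its arguments: {"type":"object","properties":{"targets":{"type":"array"},"jaw":{"type":"number"},"force":{"type":"number"}},"required":["targets"]}

```bash
mkdir -p pics; ls
python3 - <<'E'
from plant import manip
import cv2,json
s=manip.get_state(); print(s)
for n in("side","top"):
    f=manip.grab_frame(n); cv2.imwrite(f"pics/{n}0.png",f["img"])
    print(n,{k:v for k,v in f.items() if k!="img"})
E
```

```text
pics
{'time': 0.0, 'joint_pos': array([ 1.18698257,  0.39918018,  0.04504247,  1.53788757, -0.01870207,
        1.20690244, -0.05070758]), 'dq': array([-0.00093125,  0.001063  , -0.00091709, -0.00028252,  0.00225251,
       -0.00238104,  0.00060103]), 'tau': array([ 6.91528730e-04, -4.75125790e+01,  1.36510581e+00, -2.54227138e+01,
        1.16824513e-02,  9.43534600e-03, -2.21213281e-05]), 'tcp_pos': array([ 0.1825902 , -0.62351383,  0.40366758]), 'eef_rot': array([-3.13964144e+00,  1.36157107e-04,  2.84909593e-01]), 'wrist_force': array([ 0.64402511,  0.36486343, -0.20189116]), 'moment': array([-0.01759371,  0.00787079, -0.00631198]), 'finger_gap': 0.9994115627323611}
side {'fx': 459.8783332798306, 'fy': 459.8783332798306, 'cx': 282.4913028010656, 'cy': 216.7285635467243, 'rvec': array([ 0.39142363, -2.51900471,  1.50386347]), 'tvec': array([0.59598011, 0.12441687, 0.70684556])}
top {'fx': 503.487365101629, 'fy': 503.487365101629, 'cx': 283.07326959416264, 'cy': 202.86585087947833, 'rvec': array([ 2.13839836, -2.1792784 ,  0.12631598]), 'tvec': array([0.03395922, 0.62206811, 0.90178964])}
```

View pics/side0.png

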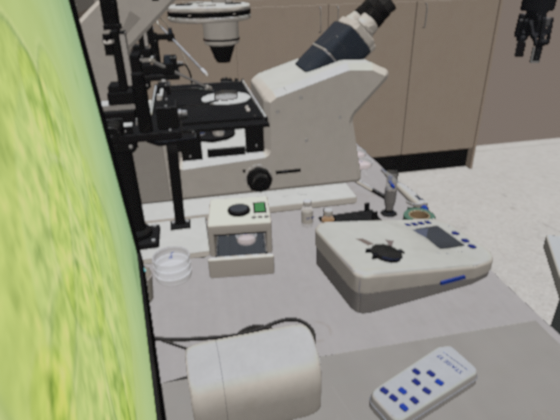

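View pics/top0.png

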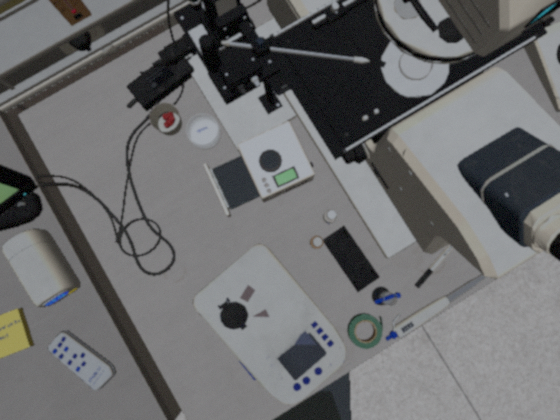

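```bash
cat > h.py <<'E'
from plant import manip
import cv2, numpy as np
from scipy.spatial.transform import Rotation as Ro
def grab(n,name=None):
    f=manip.grab_frame(n); f["K"]=np.array([[f["fx"],0,f["cx"]],[0,f["fy"],f["cy"]],[0,0,1]])
    if name: cv2.imwrite(f"pics/{name}.png",f["img"])
    return f
def ray(f,uv):
    R=cv2.Rodrigues(f["rvec"])[0]; d=R.T@np.linalg.inv(f["K"])@np.array([uv[0],uv[1],1.]); return -R.T@f["tvec"],d
def atz(f,uv,z):
    c,d=ray(f,uv); return c+d*(z-c[2])/d[2]
def proj(f,P):
    return cv2.projectPoints(np.atleast_2d(np.array(P,float)),f["rvec"],f["tvec"],f["K"],None)[0][:,0]
def crop(f,box,name,s=6):
    x0,y0,x1,y1=box
    im=cv2.resize(f["img"][y0:y1,x0:x1],None,fx=s,fy=s,interpolation=cv2.INTER_CUBIC)
    for x in range(-(-x0//10)*10,x1,10):
        cv2.line(im,((x-x0)*s,0),((x-x0)*s,6),(0,0,255),1); cv2.putText(im,str(x),((x-x0)*s,16),0,.35,(0,0,255),1)
    for y in range(-(-y0//10)*10,y1,10):
        cv2.line(im,(0,(y-y0)*s),(6,(y-y0)*s),(0,0,255),1); cv2.putText(im,str(y),(8,(y-y0)*s+4),0,.35,(0,0,255),1)
    cv2.imwrite(f"pics/{name}.png",im)
E
python3 - <<'E'
from h import *
t=grab("top");s=grab("side")
crop(t,(190,110,320,220),"t1",6); crop(s,(140,185,290,285),"s1",5)
for uv in [(206,164),(228,214)]: print(uv,atz(t,uv,.046))
print(atz(t,(271,160),.08), atz(s,(239,210),.08))
print(atz(t,(206,130),.043),atz(t,(331,216),.055),atz(t,(317,242),.055),atz(t,(167,120),.09))
E
```

```text
(206, 164) [0.69729249 0.16453862 0.046     ]
(228, 214) [0.6028192  0.12403077 0.046     ]
[0.69547587 0.04237184 0.08      ] [0.69015106 0.0546302  0.08      ]
[0.76312001 0.16496922 0.043     ] [ 0.59468196 -0.06474168  0.055     ] [ 0.54788642 -0.03796737  0.055     ] [0.77011479 0.22772567 0.09      ]
```

View pics/t1.png

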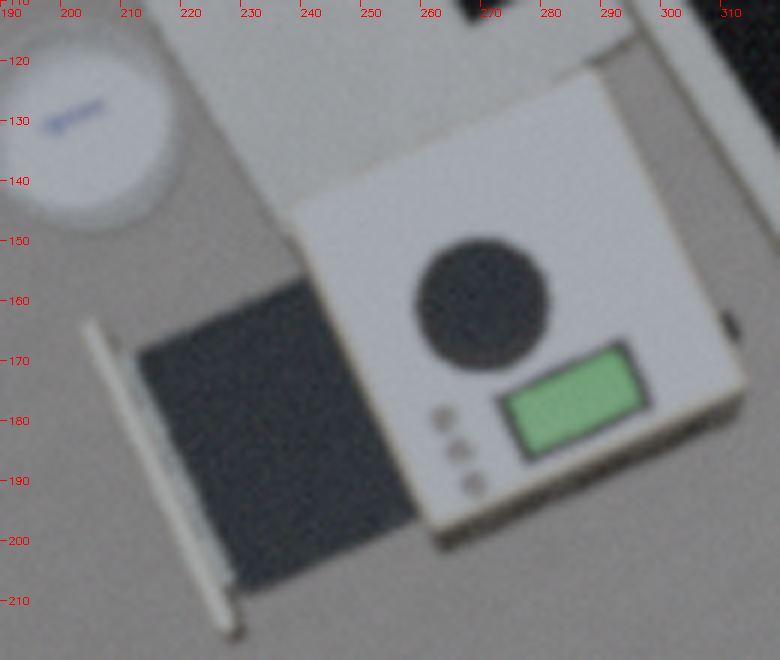

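View pics/s1.png

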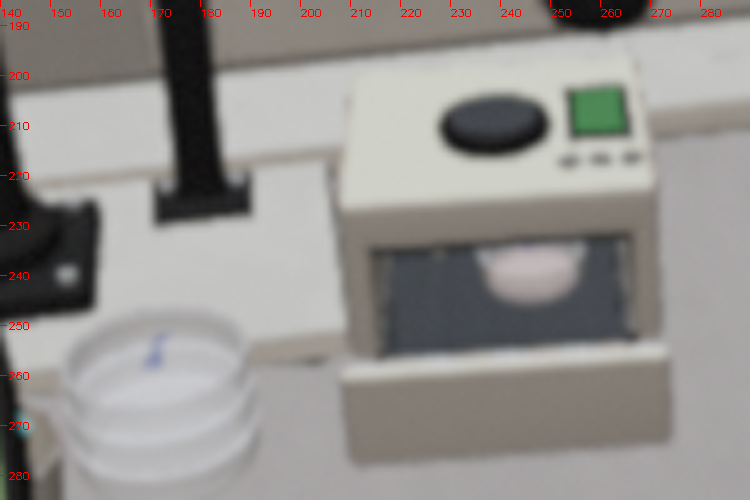

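```bash
cat > fit.py <<'E'
from h import *
from scipy.optimize import least_squares
t=grab("top");s=grab("side")
# reader frame y: z up, x to back -> y left looking along x
obs=[(t,(239,144.5),(-.05,-.056,.07)),(t,(261,198.5),(-.05,.056,.07)),]
# resolve which side: lip ends
E
python3 - <<'E'
from h import *
from scipy.optimize import least_squares
t=grab("top");s=grab("side")
def W(p,q): 
    c,sn=np.cos(p[2]),np.sin(p[2]); return [p[0]+c*q[0]-sn*q[1],p[1]+sn*q[0]+c*q[1],q[2]]
# reader y axis = Rz90 * x = (0.919,0.394): +y is larger world x (upper left in top)
T=[((239,144.5),(-.05,.056,.07)),((261,199),(-.05,-.056,.07)),((314,173.5),(.057,-.056,.07)),((289,121),(.057,.056,.07)),
   ((204.3,163.5),(-.118,.054,.046)),((227.5,215),(-.118,-.054,.046))]
S=[((208,227),(-.05,.056,.07)),((270.8,222.3),(-.05,-.056,.07)),((208.3,260.5),(-.118,.054,.046)),((273.7,256),(-.118,-.054,.046)),((267,200),(.057,-.056,.07))]
def res(p,sp=0):
    a=(proj(t,[W(p,q) for _,q in T])-[u for u,_ in T]); b=(proj(s,[W(p,q) for _,q in S])-[u for u,_ in S])
    return np.r_[a.ravel(),b.ravel()]
r=least_squares(res,[.69,.045,-1.166]); print(r.x,np.degrees(r.x[2])); print(r.fun.reshape(-1,2).round(1))
for nm,q in dict(lip=(-.107,0,.033),lipout=(-.118,0,.033),seat=(-.007,0,.022),slot=(-.05,0,.02)).items(): print(nm,np.round(W(r.x,q),4))
# dish bottom-front visible in side: bottom centre (246,245) at z .022 ; sides 233..256
for uv in [(246,245.5)]: print(atz(s,uv,.022))
for uv in [(235,238),(256,238)]: print(atz(s,uv,.034))
E
```

```text
[ 0.69695492  0.03886984 -1.15814042] -66.35655800020986
[[-3.6 -0.3]
 [-0.2  0.5]
 [ 0.6  1.4]
 [-0.4 -0.7]
 [-0.5 -0.4]
 [-0.2  0.4]
 [-0.9 -1.2]
 [ 1.  -0.6]
 [-0.7 -1.5]
 [ 0.3 -1.5]
 [ 0.9 -4.5]]
lip [0.654  0.1369 0.033 ]
lipout [0.6496 0.147  0.033 ]
seat [0.6941 0.0453 0.022 ]
slot [0.6769 0.0847 0.02  ]
[0.67117183 0.07674485 0.022     ]
[0.69187142 0.07644834 0.034     ]
[0.65558241 0.0657743  0.034     ]
```

Run:
```python
from h import *
t=grab("top");s=grab("side")
def tri(a,b):
    c1,d1=ray(t,a);c2,d2=ray(s,b);d1/=np.linalg.norm(d1);d2/=np.linalg.norm(d2)
    k=np.linalg.lstsq(np.c_[d1,-d2],c2-c1,rcond=None)[0]; return (c1+k[0]*d1+c2+k[1]*d2)/2, np.linalg.norm(c1+k[0]*d1-c2-k[1]*d2)
print(tri((270,160),(238.5,209)))
for z in (0,.1,.2,.3,.35): print(z,atz(t,(470,160),z),atz(t,(520,270),z),atz(t,(545,200),z),atz(t,(370,150),z))
print("cams",ray(t,(0,0))[0],ray(s,(0,0))[0])
for uv in [(195,300),(260,245),(345,350),(290,403)]: print(atz(t,uv,.08))
```

```text
(array([0.69611439, 0.04419862, 0.07604874]), np.float64(0.0004468474419629427))
0 [ 0.70450251 -0.34504784  0.        ] [ 0.48957663 -0.42680476  0.        ] [ 0.62292634 -0.48516766  0.        ] [ 0.72826043 -0.15031947  0.        ]
0.1 [ 0.68454258 -0.30727434  0.1       ] [ 0.49178731 -0.38059766  0.1       ] [ 0.61138137 -0.43294015  0.1       ] [ 0.70584976 -0.13263312  0.1       ]
0.2 [ 0.66458265 -0.26950085  0.2       ] [ 0.49399799 -0.33439056  0.2       ] [ 0.5998364  -0.38071265  0.2       ] [ 0.68343909 -0.11494677  0.2       ]
0.3 [ 0.64462272 -0.23172736  0.3       ] [ 0.49620867 -0.28818346  0.3       ] [ 0.58829144 -0.32848514  0.3       ] [ 0.66102842 -0.09726042  0.3       ]
0.35 [ 0.63464276 -0.21284062  0.35      ] [ 0.49731401 -0.26507991  0.35      ] [ 0.58251895 -0.30237139  0.35      ] [ 0.64982308 -0.08841725  0.35      ]
cams [0.51100735 0.02113519 0.96941802] [0.37883072 0.72081353 0.45521164]
[0.45021398 0.17853508 0.08      ]
[0.54350084 0.06416972 0.08      ]
[ 0.36084991 -0.07949436  0.08      ]
[0.27499765 0.01677834 0.08      ]
```

Request:
{"fn": "servo_tool", "kwargs": {
  "targets": [
    [0.024, -0.029, 0, 0, 0, -0.012],
    [0.024, -0.029, 0, 0, 0, -0.012],
    [0.024, -0.029, 0, 0, 0, -0.012],
    [0.025, -0.029, 0, 0, 0, -0.012],
    [0.025, -0.029, 0, 0, 0, -0.012],
    [0.025, -0.029, 0, 0, 0, -0.012],
    [0.025, -0.029, 0, 0, 0, -0.012],
    [0.025, -0.029, 0, 0, 0, -0.012],
    [0.025, -0.029, 0, 0, 0, -0.012],
    [0.025, -0.029, 0, 0, 0, -0.012]
  ],
  "jaw": 0,
  "force": 30
}}

```text
time: 1.23
tcp_pos: [0.3197, -0.2614, 0.4016]
eef_rot: [3.134, 0.005, 0.393]
wrist_force: [0.7, 0.6, -1.0]
finger_gap: 0.001
```

Request:
{"fn": "servo_tool", "kwargs": {
  "targets": [
    [0.018, -0.032, 0, 0, 0, -0.003],
    [0.018, -0.032, 0, 0, 0, -0.003],
    [0.018, -0.032, 0, 0, 0, -0.003],
    [0.02, -0.032, 0, 0, 0, -0.003],
    [0.02, -0.032, 0, 0, 0, -0.003],
    [0.021, -0.032, 0, 0, 0, -0.003],
    [0.021, -0.032, 0, 0, 0, 0],
    [0.021, -0.032, 0, 0, 0, 0],
    [0.022, -0.032, 0, 0, 0, 0],
    [0.022, -0.032, 0, 0, 0, 0]
  ]
}}

```text
time: 2.07
tcp_pos: [0.3766, 0.1319, 0.4007]
eef_rot: [3.12, -0.004, 0.411]
wrist_force: [1.1, -0.3, -0.2]
finger_gap: 0.002
```

Run:
```python
from h import *
s=manip.get_state(); print(s["time"],s["joint_pos"].round(2),s["tcp_pos"],s["eef_rot"])
```

```text
2.0667 [ 0.41 -0.06 -0.83  2.08 -0.02  1.1  -1.56] [0.37656888 0.13189672 0.40070624] [ 3.11990705 -0.00418318  0.41105773]
```

Request:
{"fn": "servo_tool", "kwargs": {
  "targets": [
    [0.028, 0.014, 0.0, 0.004, 0, 0],
    [0.028, 0.014, 0.008, 0.004, 0, 0],
    [0.028, 0.014, 0.012, 0.004, 0, 0],
    [0.028, 0.014, 0.015, 0.004, 0, 0],
    [0.028, 0.014, 0.015, 0.004, 0, 0],
    [0.028, 0.014, 0.015, 0.002, 0, 0],
    [0.028, 0.014, 0.015, 0, 0, 0],
    [0.025, 0.014, 0.015, 0, 0, 0],
    [0.022, 0.012, 0.015, 0, 0, 0],
    [0.013, 0.011, 0.015, 0, 0, 0]
  ]
}}

```text
time: 2.9
tcp_pos: [0.6797, 0.1285, 0.2794]
eef_rot: [3.138, -0.02, 0.43]
wrist_force: [0.6, 0.5, 0.0]
finger_gap: -0.003
```

Run:
```python
from h import *
t=grab("top","t2");s=grab("side","s2")
st=manip.get_state();print(st["time"],st["tcp_pos"],st["eef_rot"],st["joint_pos"].round(2))
R=Ro.from_euler("xyz",st["eef_rot"]).as_matrix(); tip=st["tcp_pos"]+R@[0,0,.173]; print(tip,proj(t,tip),proj(s,tip))
crop(t,(190,110,320,220),"t2c",6); crop(s,(140,165,290,285),"s2c",5)
```

```text
3.0 [0.67907606 0.12577257 0.27648227] [ 3.13775467 -0.01383867  0.42688901] [ 0.22  0.66 -0.69  1.55  0.46  1.09 -1.72]
[0.68153013 0.1261594  0.1035001 ] [[222.8417307  166.02050624]] [[225.62698112 217.22553544]]
```

View pics/t2.png

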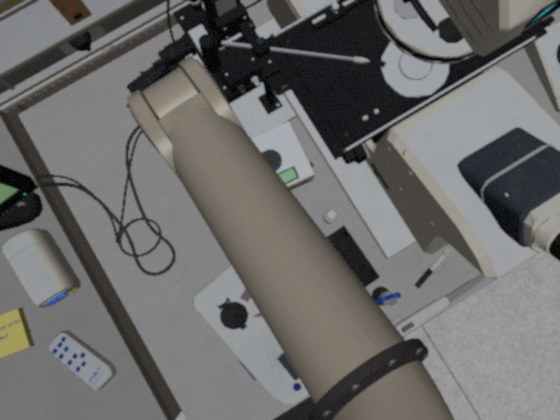

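View pics/s2c.png

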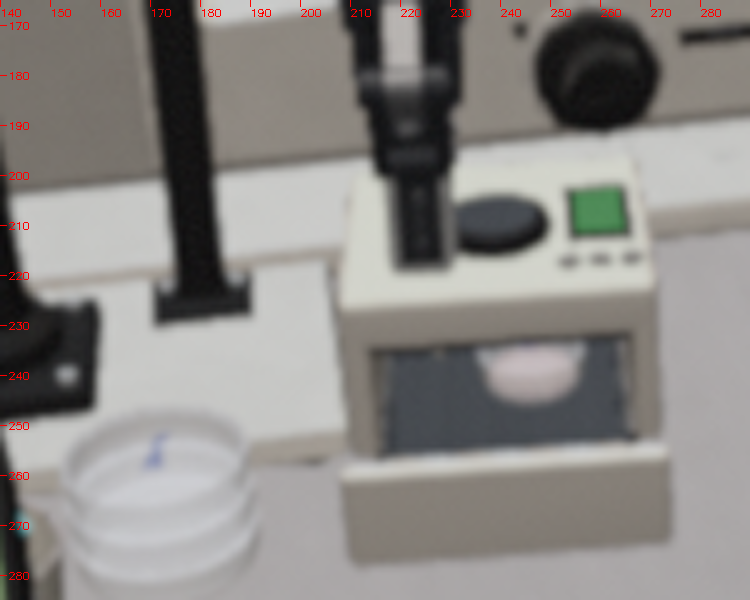

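Request:
{"fn": "servo_tool", "kwargs": {
  "targets": [
    [-0.01, 0.004, 0, 0, -0.007, 0.007],
    [-0.009, 0.004, 0, 0, -0.007, 0.007],
    [0, 0, 0.005, 0, 0, 0],
    [0, 0, 0.008, 0, 0, 0],
    [0, 0, 0.01, 0, 0, 0],
    [0, 0, 0.01, 0, 0, 0],
    [0, 0, 0.01, 0, 0, 0],
    [0, 0, 0.004, 0, 0, 0],
    [0, 0, 0.001, 0, 0, 0],
    [0, 0, 0, 0, 0, 0]
  ]
}}

```text
time: 3.83
tcp_pos: [0.6599, 0.1103, 0.2265]
eef_rot: [3.137, 0.001, 0.414]
wrist_force: [-0.3, 0.3, 0.0]
finger_gap: 0.001
```

```bash
cat > look.py <<'E'
from h import *
import sys
n=sys.argv[1]
t=grab("top",n+"t");s=grab("side",n+"s")
st=manip.get_state();print(st["time"],st["tcp_pos"].round(4),st["eef_rot"].round(4),st["wrist_force"].round(1))
R=Ro.from_euler("xyz",st["eef_rot"]).as_matrix(); tip=st["tcp_pos"]+R@[0,0,.173]
p=np.array([.697,.0389]);yaw=-1.158;c,sn=np.cos(yaw),np.sin(yaw)
d=tip[:2]-p; print("tip",tip.round(4),"in reader",round(c*d[0]+sn*d[1],4),round(-sn*d[0]+c*d[1],4),"side px",proj(s,tip),"top",proj(t,tip))
crop(s,(140,165,290,285),n+"sc",5); crop(t,(180,110,320,230),n+"tc",5)
E
python3 look.py 3
```

```text
3.9333 [0.6601 0.1104 0.2271] [3.1369e+00 3.0000e-04 4.1390e-01] [ 0.8 -0.   0. ]
tip [0.6604 0.1096 0.0541] in reader -0.0795 -0.0052 side px [[243.4066461  240.09844717]] top [[235.16382195 182.29520266]]
```

View pics/3sc.png

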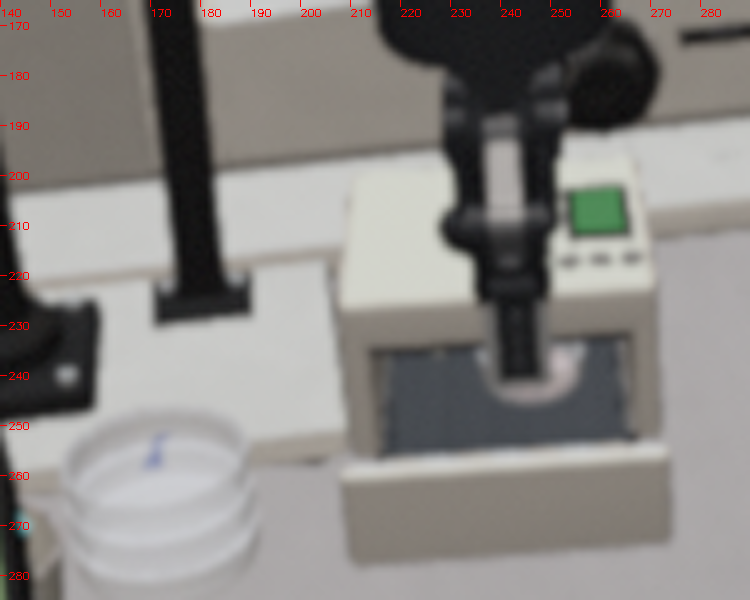

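Request:
{"fn": "servo_tool", "kwargs": {
  "targets": [
    [0, 0, 0.006, 0, 0, 0],
    [0, 0, 0.008, 0, 0, 0],
    [0, 0, 0.006, 0, 0, 0],
    [0, 0, 0.003, 0, 0, 0],
    [0, 0, 0.001, 0, 0, 0],
    [0, -0.004, 0, 0, 0, 0],
    [0, -0.004, 0, 0, 0, 0],
    [0, -0.004, 0, 0, 0, 0],
    [0, -0.005, 0, 0, 0, 0],
    [0, -0.006, 0, 0, 0, 0]
  ]
}}

```text
time: 4.77
tcp_pos: [0.6521, 0.1306, 0.2014]
eef_rot: [3.133, -0.002, 0.411]
wrist_force: [1.9, -5.7, -2.0]
finger_gap: -0.0
```

```bash
python3 look.py 4
```

```text
4.8667 [0.6514 0.1321 0.2014] [ 3.1348e+00 -2.0000e-03  4.1290e-01] [ 1.  -1.1 -0.3]
tip [0.6522 0.1311 0.0284] in reader -0.1025 -0.004 side px [[243.88373969 260.32472954]] top [[225.13493793 188.95303018]]
```

View pics/4sc.png

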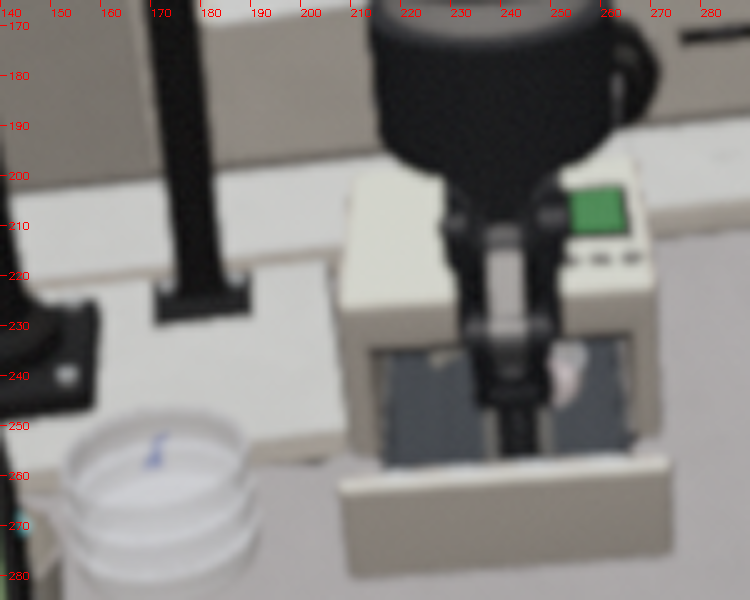

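Request:
{"fn": "servo_tool", "kwargs": {
  "targets": [
    [0, -0.005, 0, 0.002, 0, 0],
    [0, -0.006, 0, 0.002, 0, 0],
    [0, -0.007, 0, 0.001, 0, 0],
    [0, -0.008, 0, 0, 0, 0],
    [0, -0.008, 0, 0, 0, 0],
    [0, -0.008, 0, 0, 0, 0],
    [0, -0.007, 0, 0, 0, 0],
    [0, -0.006, 0, 0, 0, 0],
    [0, -0.005, 0, 0, 0, 0],
    [0, -0.004, 0, 0, 0, 0]
  ]
}}

```text
time: 5.7
tcp_pos: [0.6247, 0.1925, 0.2014]
eef_rot: [3.133, -0.001, 0.409]
wrist_force: [1.3, -3.5, -0.1]
finger_gap: 0.002
```

```bash
python3 look.py 5
```

```text
5.8 [0.6243 0.1934 0.2014] [ 3.1346e+00 -1.3000e-03  4.1050e-01] [ 0.5 -0.3 -0.3]
tip [0.625  0.1923 0.0284] in reader -0.1694 -0.0044 side px [[244.90395716 284.12745184]] top [[192.70758254 203.86599417]]
```

View pics/5s.png

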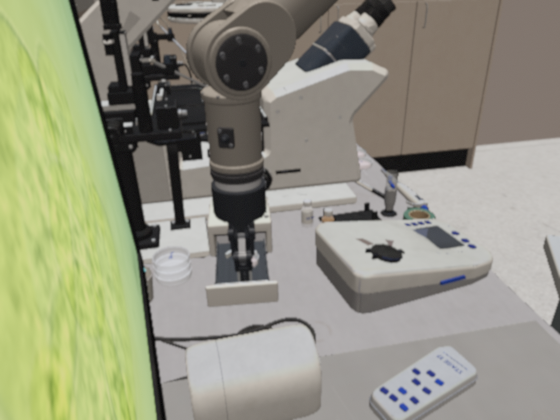

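Request:
{"fn": "servo_tool", "kwargs": {
  "targets": [
    [0, -0.003, 0, 0.002, 0, 0],
    [0, -0.004, 0, 0.002, 0, 0],
    [0, -0.004, 0, 0.001, 0, 0],
    [0, -0.004, 0, 0, 0, 0],
    [0, -0.004, 0, 0, 0, 0],
    [0, -0.003, 0, 0, 0, 0],
    [0, -0.003, 0, 0, 0, 0],
    [0, -0.003, 0, 0, 0, 0],
    [0, -0.003, 0, 0, 0, 0],
    [0, -0.003, 0, 0, 0, 0]
  ]
}}

```text
time: 6.63
tcp_pos: [0.62, 0.2045, 0.2016]
eef_rot: [3.103, 0.003, 0.391]
wrist_force: [1.8, -6.7, 1.8]
finger_gap: -0.005
```

```bash
python3 look.py 6
```

```text
6.7333 [0.62   0.2045 0.2016] [3.1026e+00 3.1000e-03 3.9140e-01] [ 3.  -7.   2.3]
tip [0.6221 0.198  0.0287] in reader -0.1758 -0.0048 side px [[245.23706013 286.41602248]] top [[189.64639153 205.45083249]]
```

Request:
{"fn": "servo_tool", "kwargs": {
  "targets": [
    [0, -0.004, 0, 0.01, 0, -0.005],
    [0, -0.006, 0, 0.01, 0, -0.005],
    [0, -0.007, 0, 0.01, 0, -0.005],
    [0, -0.007, 0, 0.005, 0, -0.005],
    [0, -0.007, 0, 0.005, 0, 0],
    [0, -0.006, 0, 0.005, 0, 0],
    [0, -0.003, 0, 0, 0, 0],
    [0, 0.003, 0, 0.005, 0, 0],
    [0, 0.006, 0, 0.01, 0, 0],
    [0, 0.006, 0, 0.005, 0, 0]
  ]
}}

```text
time: 7.57
tcp_pos: [0.6244, 0.1965, 0.2028]
eef_rot: [3.116, 0.009, 0.385]
wrist_force: [-0.1, -0.5, -0.4]
finger_gap: -0.004
```

```bash
python3 look.py 7
```

```text
7.6667 [0.625  0.195  0.2026] [3.1139 0.0091 0.3825] [-0.2 -0.7 -0.2]
tip [0.6253 0.19   0.0297] in reader -0.1672 -0.005 side px [[245.24939507 282.54840877]] top [[193.83451089 203.59729941]]
```

View pics/7tc.png

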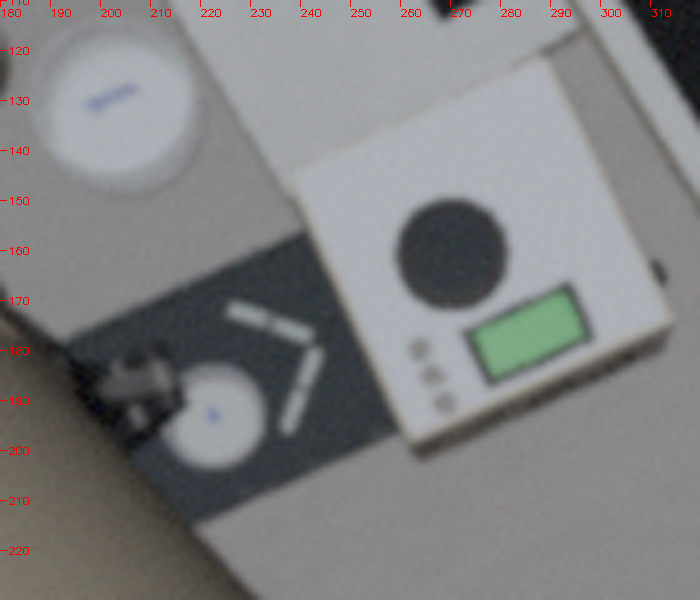

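Run:
```python
import cv2
im=cv2.imread("pics/7s.png"); cv2.imwrite("pics/7sd.png",cv2.resize(im[190:310,170:300],None,fx=5,fy=5,interpolation=2))
```

```text
(no output)
```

View pics/7sd.png

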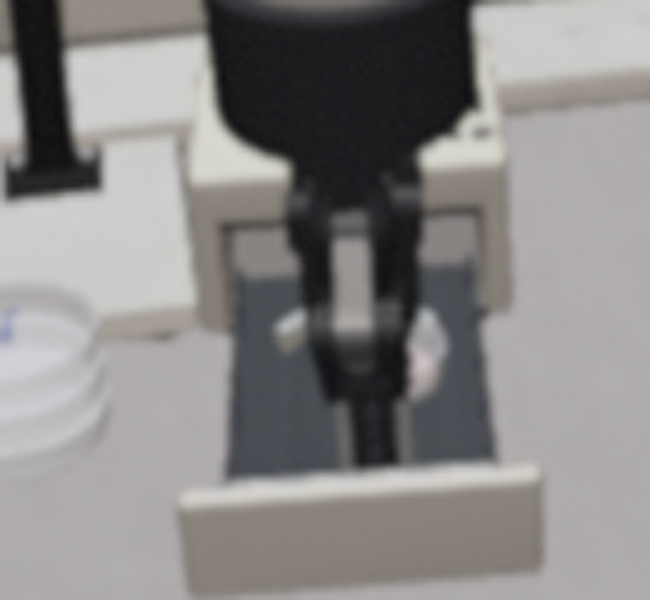

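```bash
cat >> h.py <<'E'
P0=np.array([.697,.0389]);YAW=-1.158
def rd(w):
    c,sn=np.cos(YAW),np.sin(YAW); d=np.array(w)[:2]-P0; return np.array([c*d[0]+sn*d[1],-sn*d[0]+c*d[1]]).round(4)
def wd(x,y,z):
    c,sn=np.cos(YAW),np.sin(YAW); return [P0[0]+c*x-sn*y,P0[1]+sn*x+c*y,z]
E
python3 - <<'E'
from h import *
t=grab("top")
print("dish",rd(atz(t,(222.3,193),.034)), rd(atz(t,(232.2,193),.034)),rd(atz(t,(212.4,193),.034)))
for uv in [(223.5,171.5),(240.5,177.5),(242.5,180),(236,196)]: print(uv,rd(atz(t,uv,.031)))
for uv in [(239,144.5),(261,199)]: print(rd(atz(t,uv,.07)))
for uv in [(239,156.5),(193,178),(218,215),(258.5,197)]: print("trayedge",uv,rd(atz(t,uv,.026)))
cv2.imwrite("pics/8.png",cv2.resize(t["img"][150:220,180:270],None,fx=8,fy=8,interpolation=2))
E
```

```text
dish [-0.1101 -0.0098] [-0.0933 -0.0176] [-0.127  -0.0021]
(223.5, 171.5) [-0.0916  0.0273]
(240.5, 177.5) [-0.0671  0.0033]
(242.5, 180) [-0.0656 -0.0026]
(236, 196) [-0.0892 -0.0253]
[-0.0442  0.0526]
[-0.0492 -0.0555]
trayedge (239, 156.5) [-0.0531  0.0425]
trayedge (193, 178) [-0.1495  0.0412]
trayedge (218, 215) [-0.1349 -0.0432]
trayedge (258.5, 197) [-0.0515 -0.044 ]
```

View pics/8.png

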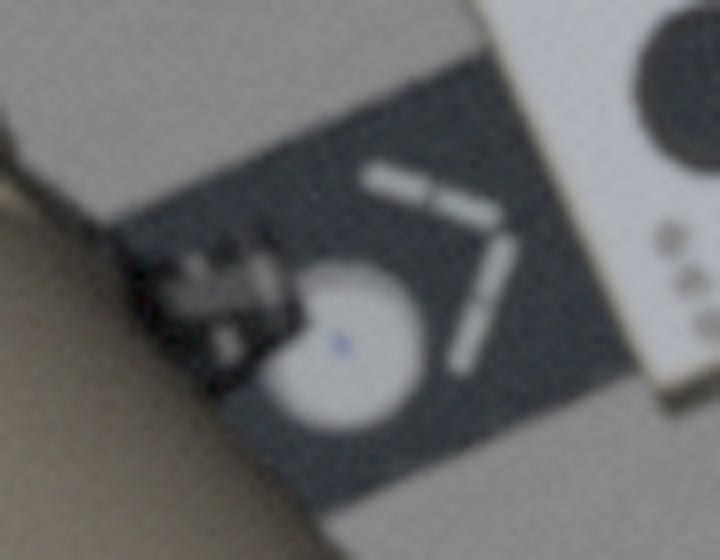

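Request:
{"fn": "servo_tool", "kwargs": {
  "targets": [
    [-0.007, 0.005, 0, 0.008, 0.003, 0],
    [-0.007, 0.007, 0, 0.008, 0.003, 0],
    [-0.007, 0.007, 0, 0.008, 0.003, 0],
    [-0.006, 0.006, 0, 0.006, 0, 0],
    [0, 0, 0, 0, 0, -0.09],
    [0, 0, 0, 0, 0, -0.1],
    [0, 0, 0, 0, 0, -0.1],
    [0, 0, 0, 0, 0, -0.1],
    [0, 0, 0.001, 0, 0, -0.08],
    [0, 0, 0.001, 0, 0, -0.04]
  ]
}}

```text
time: 8.55
tcp_pos: [0.6038, 0.1538, 0.2009]
eef_rot: [-3.135, -0.001, 0.916]
wrist_force: [-0.2, 0.0, -0.0]
finger_gap: -0.002
```

```bash
cat > look2.py <<'E'
from h import *
import sys
n=sys.argv[1]
t=grab("top",n+"t");s=grab("side",n+"s")
st=manip.get_state();print(st["time"],st["tcp_pos"].round(4),st["eef_rot"].round(4),st["wrist_force"].round(1),"j",st["joint_pos"].round(2))
R=Ro.from_euler("xyz",st["eef_rot"]).as_matrix(); tip=st["tcp_pos"]+R@[0,0,.173]
print("tip",tip.round(4),"in reader",rd(tip),"tcp",rd(st["tcp_pos"]),"tool x,y in reader",(Ro.from_euler("z",-YAW).as_matrix()@R)[:2,:2].T.round(3).tolist())
a=cv2.resize(t["img"][150:220,170:270],None,fx=5,fy=5,interpolation=2);b=cv2.resize(s["img"][200:310,190:290],None,fx=5,fy=5,interpolation=2)
cv2.imwrite(f"pics/{n}c.png",np.vstack([cv2.resize(a,(500,350)),b])[:900] if 0 else np.hstack([cv2.resize(t["img"][150:220,170:250],(400,350),interpolation=2),cv2.resize(s["img"][210:300,190:290],(389,350),interpolation=2)]))
E
python3 look2.py 9
```

```text
8.65 [0.6038 0.1537 0.2006] [-3.1347e+00 -4.0000e-04  9.1140e-01] [-0.5 -0.4 -1. ] j [ 0.25  0.69 -0.78  1.76  0.58  0.94 -1.44]
tip [0.6029 0.1545 0.0276] in reader [-0.1436 -0.0399] tcp [-0.1425 -0.0393] tool x,y in reader [[-0.478, 0.878], [0.878, 0.478]]
```

View pics/9c.png

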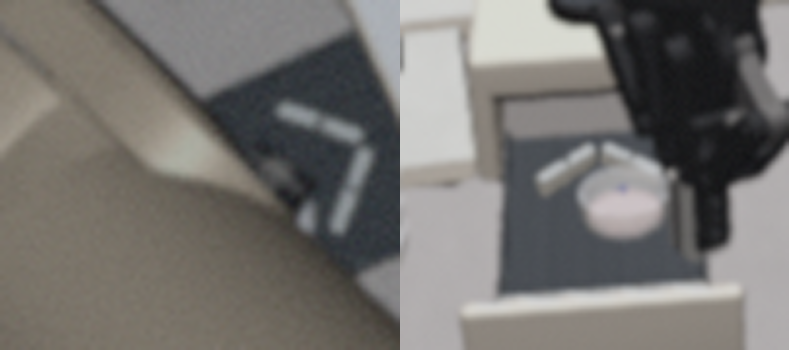

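Run:
```python
from h import *
s=grab("side")
im=s["img"]; k=10; x0,y0=220,235
def draw(im2,P,col):
    uv=(proj(s,P)-[x0,y0]+.5)*k
    cv2.polylines(im2,[uv.astype(int)],True,col,1)
a=np.linspace(0,2*np.pi,60)
c=cv2.resize(im[y0:y0+50,x0:x0+60],None,fx=k,fy=k,interpolation=2)
for z,r in((.034,.018),(.022,.018)):
    draw(c,[wd(-.110+r*np.cos(q),-.010+r*np.sin(q),z) for q in a],(0,0,255))
    draw(c,[wd(-.092+r*np.cos(q),.0005+r*np.sin(q),z) for q in a],(0,255,0))
cv2.imwrite("pics/10.png",c)
```

```text
(no output)
```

View pics/10.png

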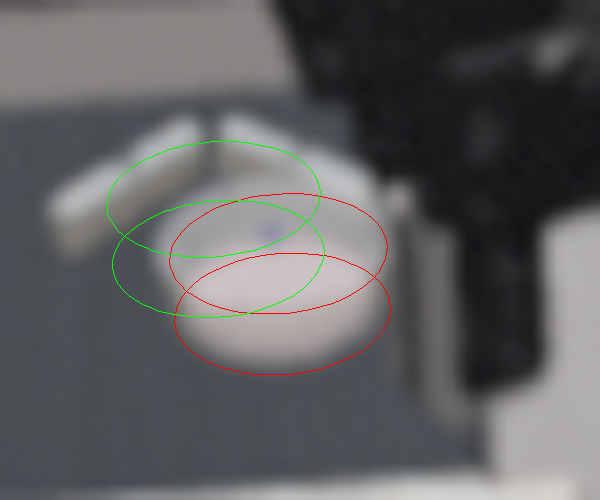

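Request:
{"fn": "servo_tool", "kwargs": {
  "targets": [
    [0.003, 0, 0, -0.003, 0, 0],
    [0.004, 0, 0, -0.003, 0, 0],
    [0.003, 0, 0, 0, 0, 0],
    [0, 0.002, 0, 0, 0, 0],
    [0, 0.003, 0, 0, 0, 0],
    [0, 0.003, 0, 0, 0, 0],
    [0, 0.003, 0, 0, 0, 0],
    [0, 0.003, 0, 0, 0, 0],
    [0, 0.002, 0, 0, 0, 0],
    [0, 0.001, 0, 0, 0, 0]
  ]
}}

```text
time: 9.53
tcp_pos: [0.6254, 0.1511, 0.2013]
eef_rot: [3.141, -0.001, 0.908]
wrist_force: [-0.2, 0.4, 0.1]
finger_gap: -0.001
```

```bash
cat > look3.py <<'E'
from h import *
import sys
n=sys.argv[1]
s=grab("side",n+"s")
st=manip.get_state();print(round(st["time"],2),st["tcp_pos"].round(4),st["eef_rot"].round(4),st["wrist_force"].round(1),"j7",st["joint_pos"][-1].round(2))
R=Ro.from_euler("xyz",st["eef_rot"]).as_matrix(); tip=st["tcp_pos"]+R@[0,0,.173]
print("tip",tip.round(4),"in reader",rd(tip),"tool x,y in reader",(Ro.from_euler("z",-YAW).as_matrix()@R)[:2,:2].T.round(3).tolist())
x0,y0=200,215;cv2.imwrite(f"pics/{n}d.png",cv2.resize(s["img"][y0:y0+90,x0:x0+90],None,fx=7,fy=7,interpolation=2))
E
python3 look3.py 11
```

```text
9.58 [0.6255 0.1509 0.2013] [ 3.1405e+00 -1.3000e-03  9.0710e-01] [0.3 0.6 0.3] j7 -1.42
tip [0.6258 0.1509 0.0283] in reader [-0.1312 -0.0203] tool x,y in reader [[-0.474, 0.88], [0.88, 0.474]]
```

View pics/11d.png

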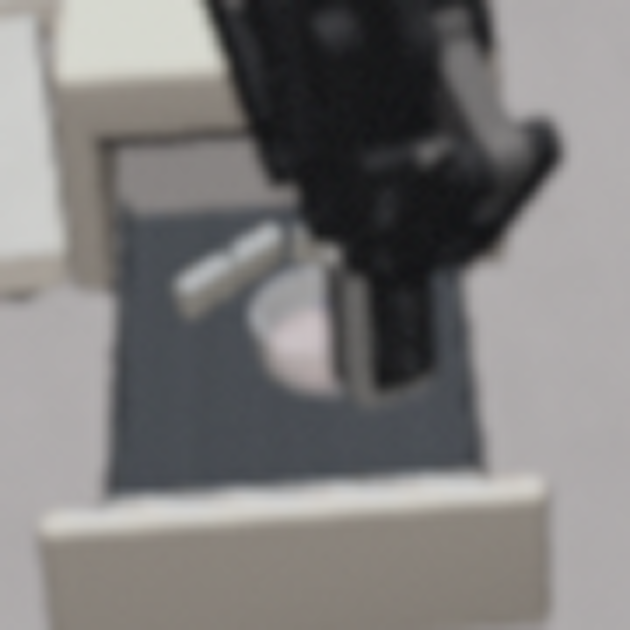

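Request:
{"fn": "servo_tool", "kwargs": {
  "targets": [
    [0, 0.002, 0, 0, 0, 0],
    [0, 0.002, 0, 0, 0, 0],
    [0, 0.002, 0, 0, 0, 0],
    [0, 0.002, 0, 0, 0, 0],
    [0, 0.001, 0, 0, 0, 0],
    [0, 0, 0, 0, 0, 0],
    [0, 0, 0, 0, 0, 0],
    [0, 0, 0, 0, 0, 0],
    [0, 0, 0, 0, 0, 0],
    [0, 0, 0, 0, 0, 0]
  ]
}}

```text
time: 10.42
tcp_pos: [0.633, 0.1449, 0.2013]
eef_rot: [3.141, -0.001, 0.907]
wrist_force: [0.6, 0.6, 0.2]
finger_gap: -0.002
```

```bash
python3 look3.py 12; python3 look2.py 12
```

```text
10.47 [0.633  0.1449 0.2013] [ 3.1413e+00 -1.1000e-03  9.0740e-01] [ 0.4  0.1 -0.1] j7 -1.41
tip [0.6331 0.145  0.0283] in reader [-0.1228 -0.0159] tool x,y in reader [[-0.475, 0.88], [0.88, 0.475]]
10.5667 [0.633  0.1449 0.2012] [ 3.1413e+00 -1.0000e-03  9.0740e-01] [ 0.7 -0.9 -0.4] j [ 0.25  0.72 -0.77  1.69  0.59  0.97 -1.41]
tip [0.6331 0.145  0.0282] in reader [-0.1228 -0.0159] tcp [-0.1228 -0.0161] tool x,y in reader [[-0.475, 0.88], [0.88, 0.475]]
```

View pics/12d.png

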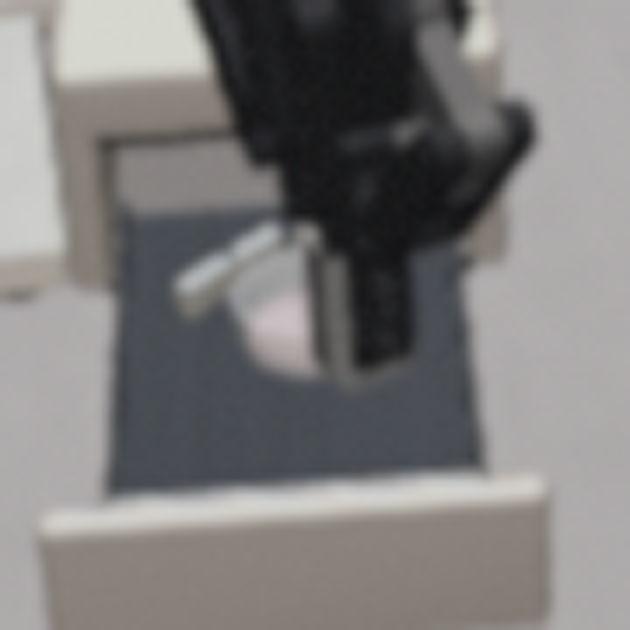

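View pics/12c.png

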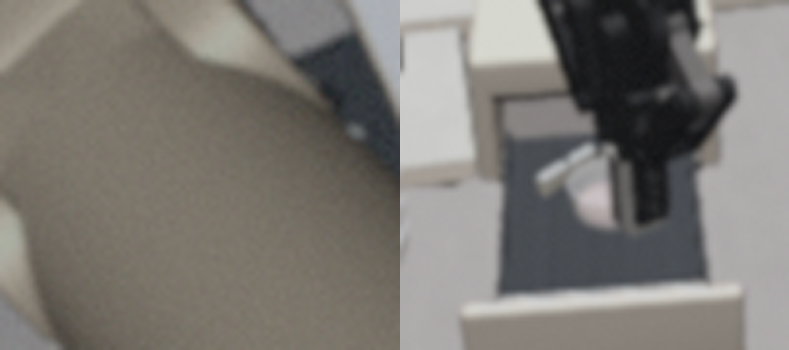

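Request:
{"fn": "servo_tool", "kwargs": {
  "targets": [
    [0, 0.0015, 0, 0, 0, 0],
    [0, 0.002, 0, 0, 0, 0],
    [0, 0.002, 0, 0, 0, 0],
    [0, 0.001, 0, 0, 0, 0],
    [0, 0.001, 0, 0, 0, 0],
    [0, 0, 0, 0, 0, 0],
    [0, 0, 0, 0, 0, 0],
    [0, 0, 0, 0, 0, 0],
    [0, 0, 0, 0, 0, 0],
    [0, 0, 0, 0, 0, 0]
  ]
}}

```text
time: 11.4
tcp_pos: [0.6396, 0.1397, 0.2012]
eef_rot: [3.141, -0.001, 0.907]
wrist_force: [-0.9, 0.7, -0.3]
finger_gap: 0.001
```

```bash
python3 look3.py 13
```

```text
11.45 [0.6396 0.1397 0.2012] [ 3.1415e+00 -1.0000e-03  9.0720e-01] [ 0.4  0.2 -0. ] j7 -1.39
tip [0.6397 0.1399 0.0282] in reader [-0.1155 -0.012 ] tool x,y in reader [[-0.475, 0.88], [0.88, 0.475]]
```

View pics/13d.png

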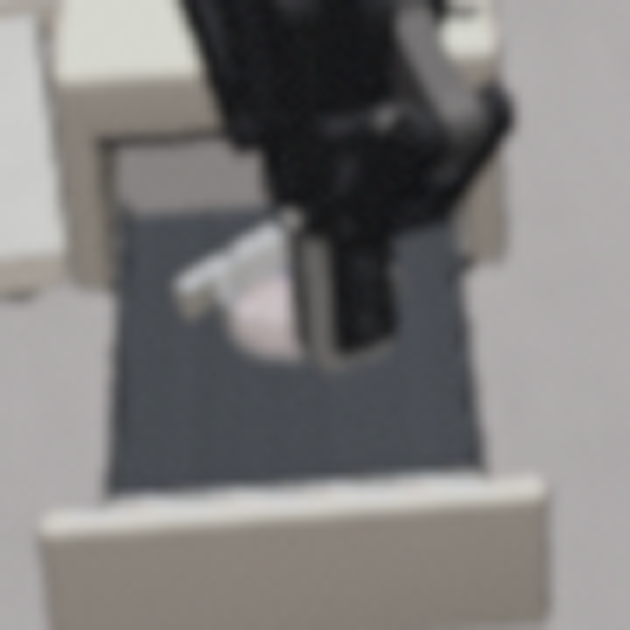

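Request:
{"fn": "servo_tool", "kwargs": {
  "targets": [
    [0, 0.001, 0, 0, 0, 0],
    [0, 0.001, 0, 0, 0, 0],
    [0, 0.001, 0, 0, 0, 0],
    [0, 0.001, 0, 0, 0, 0],
    [0, 0, 0, 0, 0, 0],
    [0, 0, 0, 0, 0, 0],
    [0, 0, 0, 0, 0, 0],
    [0, 0, 0, 0, 0, 0],
    [0, 0, 0, 0, 0, 0],
    [0, 0, 0, 0, 0, 0]
  ]
}}

```text
time: 12.28
tcp_pos: [0.643, 0.1371, 0.2012]
eef_rot: [3.142, -0.001, 0.907]
wrist_force: [-0.2, -0.7, -0.3]
finger_gap: -0.001
```

```bash
python3 look3.py 14
```

```text
12.33 [0.643  0.1371 0.2012] [ 3.1416e+00 -1.0000e-03  9.0740e-01] [ 1.  -1.  -0.2] j7 -1.39
tip [0.6431 0.1372 0.0282] in reader [-0.1117 -0.0099] tool x,y in reader [[-0.475, 0.88], [0.88, 0.475]]
```

View pics/14d.png

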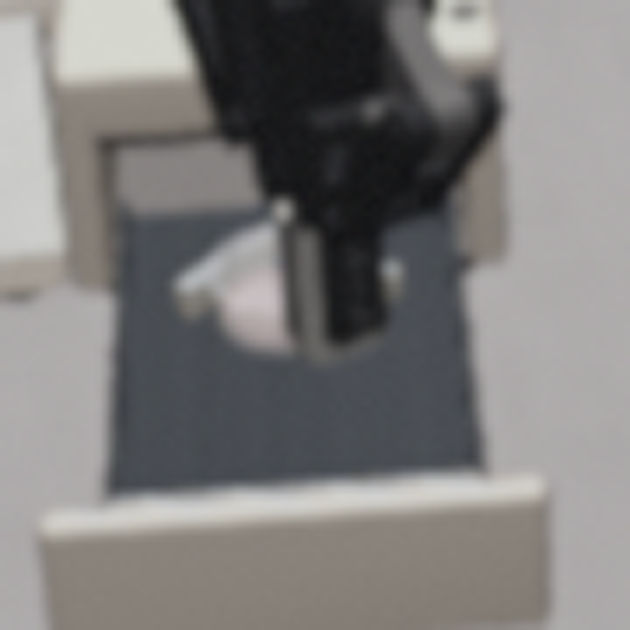

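Request:
{"fn": "servo_tool", "kwargs": {
  "targets": [
    [0, 0.001, 0, 0, 0, 0],
    [0, 0.001, 0, 0, 0, 0],
    [0, 0.001, 0, 0, 0, 0],
    [0, 0.001, 0, 0, 0, 0],
    [0, 0, 0, 0, 0, 0],
    [0, 0, 0, 0, 0, 0],
    [0, 0, 0, 0, 0, 0],
    [0, 0, 0, 0, 0, 0],
    [0, 0, 0, 0, 0, 0],
    [0, 0, 0, 0, 0, 0]
  ]
}}

```text
time: 13.17
tcp_pos: [0.6446, 0.1362, 0.2011]
eef_rot: [-3.137, 0.0, 0.909]
wrist_force: [-1.2, 1.6, 1.4]
finger_gap: 0.001
```

```bash
python3 look3.py 15
```

```text
13.22 [0.6446 0.1362 0.2011] [-3.1371e+00  4.0000e-04  9.0900e-01] [-0.7  0.6 -0.3] j7 -1.38
tip [0.644  0.1366 0.0281] in reader [-0.1108 -0.0094] tool x,y in reader [[-0.476, 0.879], [0.879, 0.476]]
```

View pics/15d.png

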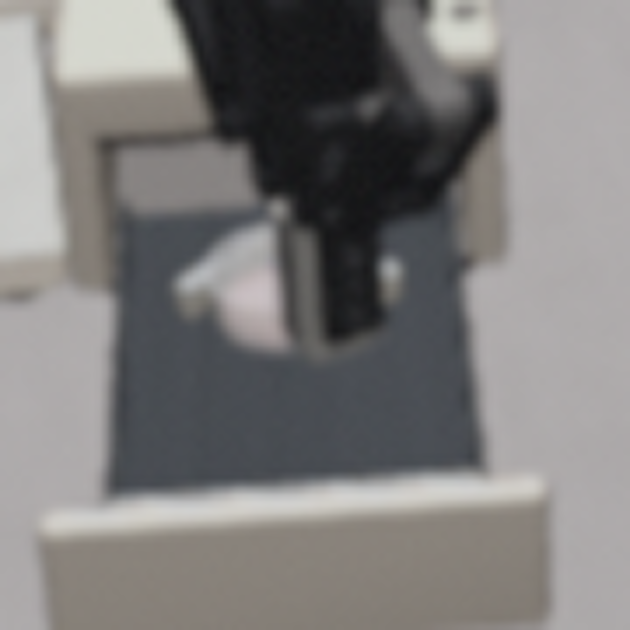

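Request:
{"fn": "servo_tool", "kwargs": {
  "targets": [
    [0, -0.002, 0, -0.005, 0, 0],
    [0, -0.003, 0, 0, 0, 0],
    [0, -0.005, 0, 0, 0, 0],
    [-0.002, -0.006, 0, 0, 0, 0],
    [-0.005, -0.007, 0, 0, 0, 0],
    [-0.006, -0.006, 0, 0, 0, 0],
    [-0.006, -0.004, 0, 0, 0, 0],
    [-0.003, -0.002, 0, 0, 0, 0],
    [0, 0, 0, 0, 0, 0],
    [0, 0, 0, 0, 0, 0]
  ]
}}

```text
time: 14.05
tcp_pos: [0.5993, 0.1393, 0.201]
eef_rot: [3.136, 0.001, 0.909]
wrist_force: [1.0, -0.6, 0.1]
finger_gap: 0.007
```

```bash
cat > look4.py <<'E'
from h import *
import sys
n=sys.argv[1]; k=10; x0,y0=215,230
s=grab("side",n+"s")
st=manip.get_state();print(round(st["time"],2),st["eef_rot"].round(4),st["wrist_force"].round(1))
R=Ro.from_euler("xyz",st["eef_rot"]).as_matrix(); tip=st["tcp_pos"]+R@[0,0,.173]; print("tip",tip.round(4),"in reader",rd(tip))
c=cv2.resize(s["img"][y0:y0+55,x0:x0+65],None,fx=k,fy=k,interpolation=2)
cv2.imwrite(f"pics/{n}e.png",c)
E
python3 look4.py 16
```

```text
14.1 [3.1363e+00 6.0000e-04 9.0900e-01] [-0.   0.4  0.4]
tip [0.6001 0.1387 0.028 ] in reader [-0.1303 -0.0487]
```

View pics/16e.png

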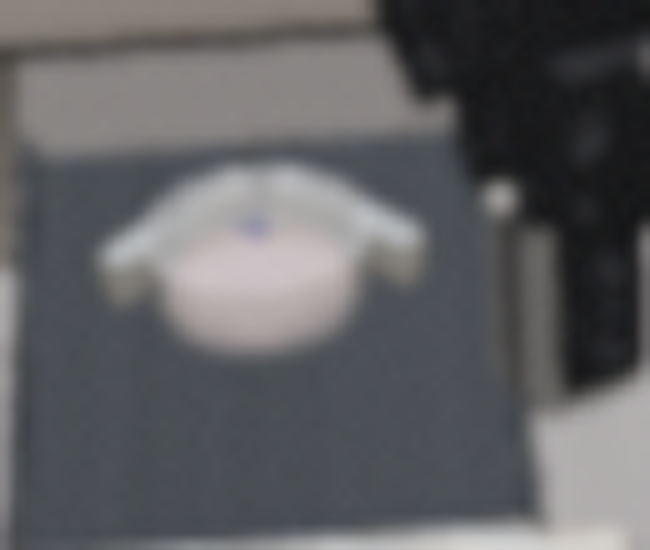

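Request:
{"fn": "servo_tool", "kwargs": {
  "targets": [
    [0.008, -0.004, 0, 0, 0, 0],
    [0.011, 0, 0, 0, 0, 0.05],
    [0.011, 0.001, 0, 0, 0, 0.1],
    [0.009, -0.002, 0, 0, 0, 0.1],
    [0.004, 0, 0, 0, 0, 0.1],
    [0, 0, 0, 0, 0, 0.08],
    [0, 0, 0, 0, 0, 0.05],
    [0, 0, 0, 0, 0, 0],
    [0, 0, 0, 0, 0, 0],
    [0, 0, 0, 0, 0, 0]
  ]
}}

```text
time: 14.93
tcp_pos: [0.6292, 0.1826, 0.2012]
eef_rot: [3.141, -0.009, 0.408]
wrist_force: [-0.3, 0.0, -0.3]
finger_gap: 0.002
```

```bash
python3 look3.py 17
python3 - <<'E'
from h import *
t=grab("top")
k=10;x0,y0=195,155
c=cv2.resize(t["img"][y0:y0+55,x0:x0+65],None,fx=k,fy=k,interpolation=2); cv2.imwrite("pics/17t.png",c)
E
```

```text
14.98 [0.6292 0.1826 0.2012] [-3.1415 -0.0091  0.4076] [ 0.7 -0.5  0.6] j7 -1.9
tip [0.6306 0.1832 0.0282] in reader [-0.1588 -0.0029] tool x,y in reader [[0.005, 1.0], [1.0, -0.005]]
```

View pics/17t.png

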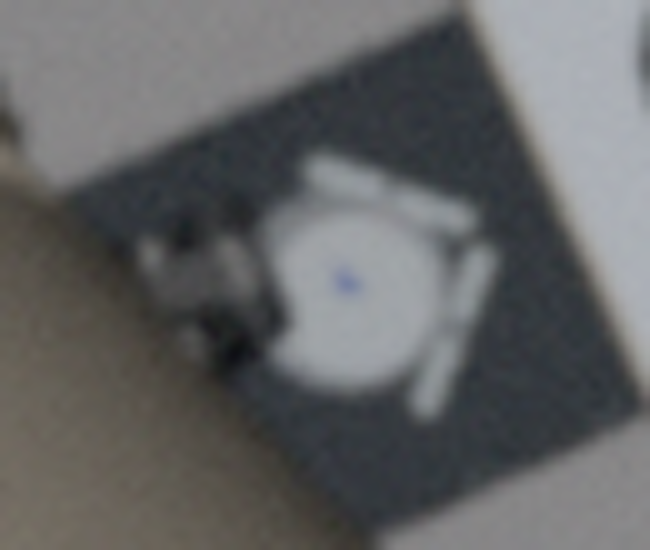

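View pics/17d.png

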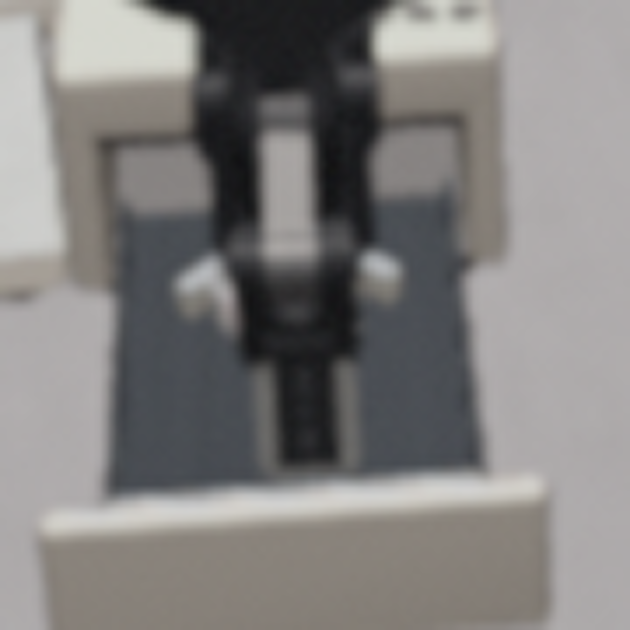

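Request:
{"fn": "servo_tool", "kwargs": {
  "targets": [
    [0.005, 0.003, 0, 0, -0.004, 0.03],
    [0.006, 0.005, 0, 0, -0.004, 0.08],
    [0.006, 0.006, 0, 0, 0, 0.09],
    [0.005, 0.005, 0, 0, 0, 0.09],
    [0, 0.001, 0, 0, 0, 0.08],
    [0, 0, 0, 0, 0, 0.05],
    [0, 0, 0, 0, 0, 0.02],
    [0, 0, 0, 0, 0, 0],
    [0, 0, 0, 0, 0, 0],
    [0, 0, 0, 0, 0, 0]
  ]
}}

```text
time: 15.87
tcp_pos: [0.6602, 0.167, 0.2008]
eef_rot: [-3.141, 0.0, -0.062]
wrist_force: [-0.4, -0.9, -0.2]
finger_gap: 0.0
```

```bash
python3 look3.py 18
python3 - <<'E'
from h import *
t=grab("top")
k=10;x0,y0=195,155
c=cv2.resize(t["img"][y0:y0+55,x0:x0+65],None,fx=k,fy=k,interpolation=2); cv2.imwrite("pics/18t.png",c)
E
```

```text
15.92 [0.6602 0.167  0.2007] [-3.1409e+00  2.0000e-04 -6.2500e-02] [0.8 0.  0. ] j7 -2.26
tip [0.6601 0.1671 0.0277] in reader [-0.1322  0.0177] tool x,y in reader [[0.458, 0.889], [0.889, -0.458]]
```

View pics/18t.png

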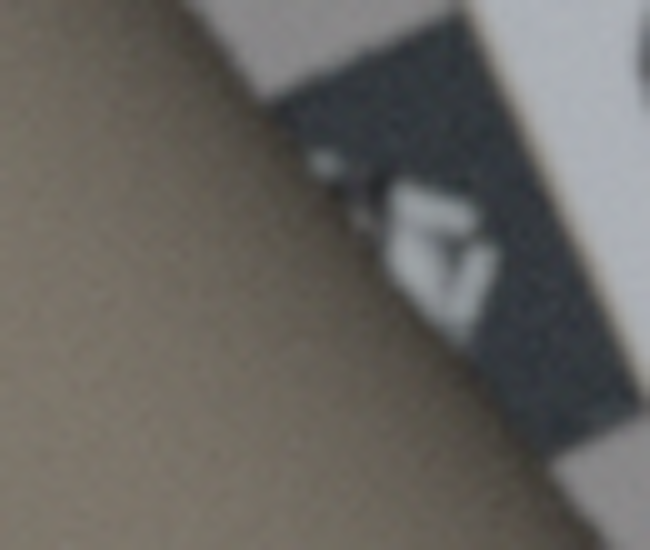

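View pics/18d.png

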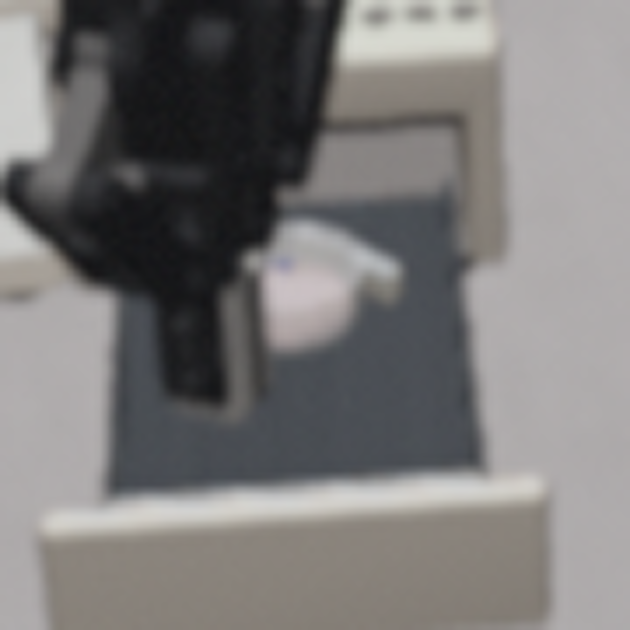

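Request:
{"fn": "servo_tool", "kwargs": {
  "targets": [
    [0.001, 0.002, 0, 0, 0, 0],
    [0.001, 0.003, 0, 0, 0, 0],
    [0, 0.004, 0, 0, 0, 0],
    [0, 0.003, 0, 0, 0, 0],
    [0, 0.002, 0, 0, 0, 0],
    [0, 0.0015, 0, 0, 0, 0],
    [0, 0.001, 0, 0, 0, 0],
    [0, 0.001, 0, 0, 0, 0],
    [0, 0, 0, 0, 0, 0],
    [0, 0, 0, 0, 0, 0]
  ]
}}

```text
time: 16.8
tcp_pos: [0.661, 0.1479, 0.2012]
eef_rot: [-3.139, -0.0, -0.062]
wrist_force: [1.0, 0.5, 0.2]
finger_gap: 0.002
```

```bash
python3 look3.py 19
```

```text
16.85 [0.661  0.1478 0.2011] [-3.1394  0.     -0.0617] [-0.3 -0.4  0.4] j7 -2.23
tip [0.661  0.1482 0.0281] in reader [-0.1146  0.0109] tool x,y in reader [[0.457, 0.89], [0.89, -0.457]]
```

View pics/19d.png

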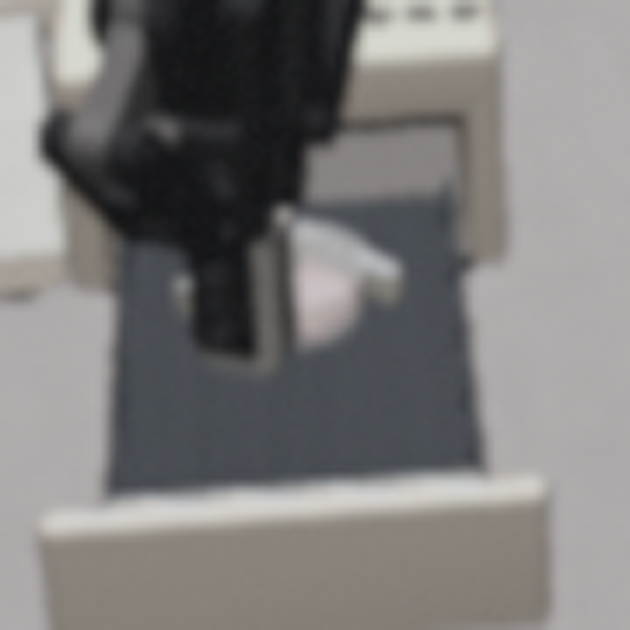

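Request:
{"fn": "servo_tool", "kwargs": {
  "targets": [
    [0, 0.001, 0, 0, 0, 0],
    [0, 0.001, 0, 0, 0, 0],
    [0, 0.001, 0, 0, 0, 0],
    [0, 0.001, 0, 0, 0, 0],
    [0, 0.001, 0, 0, 0, 0],
    [0, 0.001, 0, 0, 0, 0],
    [0, 0.001, 0, 0, 0, 0],
    [0, 0, 0, 0, 0, 0],
    [0, 0, 0, 0, 0, 0],
    [0, 0, 0, 0, 0, 0]
  ]
}}

```text
time: 17.68
tcp_pos: [0.6604, 0.1435, 0.2015]
eef_rot: [-3.134, -0.001, -0.059]
wrist_force: [0.0, 1.3, -0.3]
finger_gap: -0.002
```

```bash
python3 look3.py 20
```

```text
17.73 [0.6604 0.1435 0.2015] [-3.1338e+00 -1.5000e-03 -5.9000e-02] [-0.3  1.6 -0.4] j7 -2.22
tip [0.6607 0.1449 0.0285] in reader [-0.1116  0.0093] tool x,y in reader [[0.454, 0.891], [0.891, -0.454]]
```

View pics/20d.png

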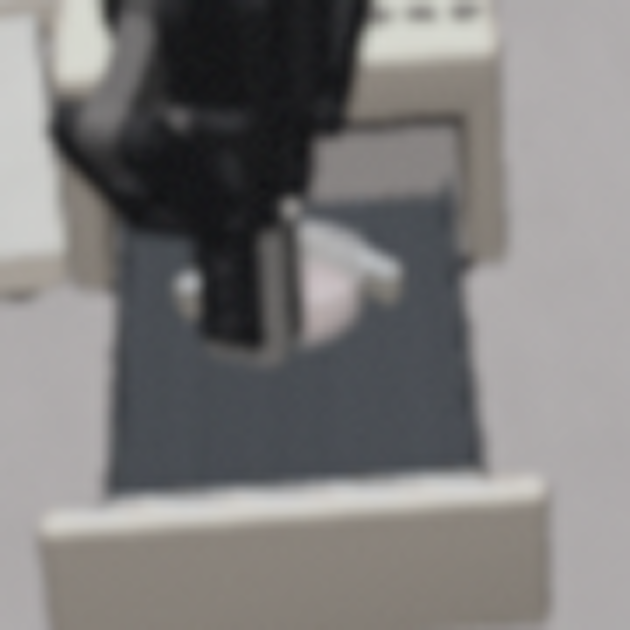

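Request:
{"fn": "servo_tool", "kwargs": {
  "targets": [
    [0, -0.002, 0, -0.004, 0, 0],
    [0, -0.003, 0, -0.004, 0, 0],
    [0, -0.006, 0, 0, 0, 0],
    [0, -0.008, 0, 0, 0, -0.05],
    [0, -0.008, -0.004, 0, 0, -0.09],
    [0, -0.004, -0.01, 0, 0, -0.09],
    [0, 0, -0.014, 0, 0, -0.09],
    [0, 0, -0.012, 0, 0, -0.09],
    [0, 0, -0.008, 0, 0, -0.05],
    [0, 0, -0.002, 0, 0, 0]
  ]
}}

```text
time: 18.57
tcp_pos: [0.6604, 0.1756, 0.2504]
eef_rot: [3.133, 0.01, 0.423]
wrist_force: [-0.0, 0.4, -0.4]
finger_gap: -0.003
```

```bash
python3 look4.py 21
python3 - <<'E'
from h import *
t=grab("top")
k=10;x0,y0=195,155
c=cv2.resize(t["img"][y0:y0+55,x0:x0+65],None,fx=k,fy=k,interpolation=2); cv2.imwrite("pics/21t.png",c)
E
```

```text
18.62 [3.1329 0.0098 0.4213] [-0.2  0.6  1. ]
tip [0.6595 0.1736 0.0773] in reader [-0.1384  0.0197]
```

View pics/21t.png

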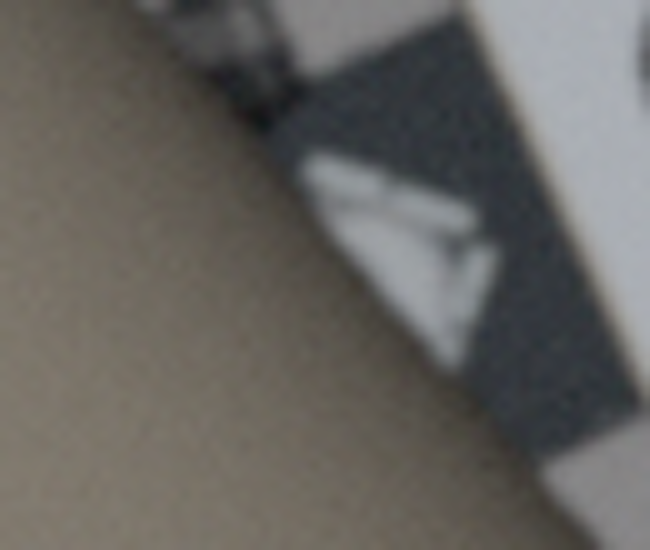

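View pics/21e.png

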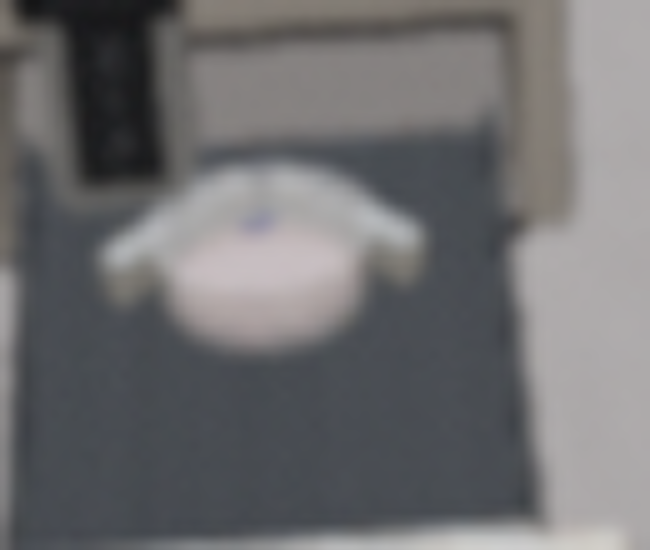

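Request:
{"fn": "servo_tool", "kwargs": {
  "targets": [
    [-0.001, -0.005, 0, 0.003, 0.003, 0],
    [-0.002, -0.01, 0, 0.003, 0.003, 0],
    [-0.003, -0.014, 0, 0.002, 0.002, 0],
    [-0.003, -0.016, 0, 0, 0, 0],
    [-0.003, -0.016, 0, 0, 0, 0],
    [-0.003, -0.016, 0, 0, 0, 0],
    [-0.003, -0.014, 0, 0, 0, 0],
    [-0.001, -0.009, 0, 0, 0, 0],
    [0, -0.004, 0, 0, 0, 0],
    [0, 0, 0, 0, 0, 0]
  ]
}}

```text
time: 19.5
tcp_pos: [0.5891, 0.2733, 0.2438]
eef_rot: [-3.139, 0.012, 0.421]
wrist_force: [0.8, 0.4, -0.0]
finger_gap: 0.0
```

```bash
python3 look3.py 22
```

```text
19.55 [0.5894 0.2729 0.2437] [-3.1392  0.0126  0.4205] [-0.8 -0.5 -0.7] j7 -2.01
tip [0.5872 0.2723 0.0707] in reader [-0.2579 -0.0069] tool x,y in reader [[-0.008, 1.0], [1.0, 0.008]]
```

View pics/22s.png

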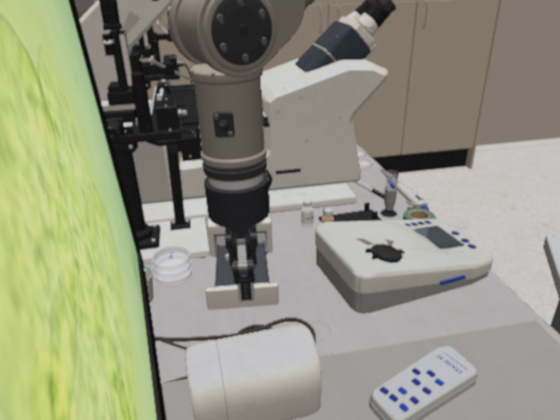

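Request:
{"fn": "servo_tool", "kwargs": {
  "targets": [
    [0.001, 0, 0.004, 0, 0.004, 0],
    [0.002, 0, 0.008, 0, 0.004, 0],
    [0.002, 0, 0.01, 0, 0.003, 0],
    [0, 0, 0.009, 0, 0, 0],
    [0, 0, 0.006, 0, 0, 0],
    [0, 0, 0.003, 0, 0, 0],
    [0, 0.002, 0, 0, 0, 0],
    [0, 0.004, 0, 0, 0, 0],
    [0, 0.005, 0, 0, 0, 0],
    [0, 0.005, 0, 0, 0, 0]
  ]
}}

```text
time: 20.38
tcp_pos: [0.6034, 0.255, 0.1967]
eef_rot: [3.141, 0.003, 0.414]
wrist_force: [0.3, -0.0, -0.5]
finger_gap: -0.002
```

```bash
python3 look3.py 23
```

```text
20.43 [0.6043 0.2535 0.1967] [3.14   0.0033 0.4122] [ 0.4 -1.3  0.2] j7 -2.01
tip [0.6039 0.253  0.0237] in reader [-0.2335  0.0006] tool x,y in reader [[0.001, 1.0], [1.0, -0.001]]
```

View pics/23d.png

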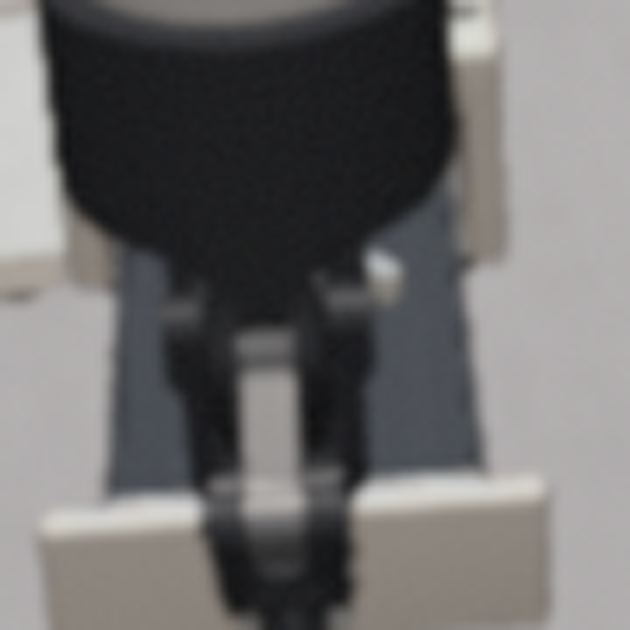

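Request:
{"fn": "servo_tool", "kwargs": {
  "targets": [
    [0, 0.0015, 0, 0, 0, 0],
    [0, 0.0015, 0, 0, 0, 0],
    [0, 0.0015, 0, 0, 0, 0],
    [0, 0.0015, 0, 0, 0, 0],
    [0, 0.0015, 0, 0, 0, 0],
    [0, 0.0015, 0, 0, 0, 0],
    [0, 0.0015, 0, 0, 0, 0],
    [0, 0.0015, 0, 0, 0, 0],
    [0, 0.0015, 0, 0, 0, 0],
    [0, 0.0015, 0, 0, 0, 0]
  ]
}}

```text
time: 21.27
tcp_pos: [0.6115, 0.2382, 0.1985]
eef_rot: [3.14, 0.0, 0.411]
wrist_force: [0.4, 0.2, 0.1]
finger_gap: 0.001
```

Request:
{"fn": "servo_tool", "kwargs": {
  "targets": [
    [0, 0.0015, 0, 0, 0, 0],
    [0, 0.0015, 0, 0, 0, 0],
    [0, 0.0015, 0, 0, 0, 0],
    [0, 0.0015, 0, 0, 0, 0],
    [0, 0.0015, 0, 0, 0, 0],
    [0, 0.0015, 0, 0, 0, 0],
    [0, 0.0015, 0, 0, 0, 0],
    [0, 0.0015, 0, 0, 0, 0],
    [0, 0.0015, 0, 0, 0, 0],
    [0, 0.0015, 0, 0, 0, 0]
  ]
}}

```text
time: 22.1
tcp_pos: [0.6145, 0.2309, 0.1987]
eef_rot: [-3.13, -0.001, 0.418]
wrist_force: [-2.1, 4.3, -0.7]
finger_gap: 0.002
```

```bash
python3 look3.py 24
```

```text
22.15 [0.6147 0.2304 0.1987] [-3.1304e+00 -9.0000e-04  4.1740e-01] [-1.5  3.4  0.5] j7 -1.96
tip [0.6141 0.2322 0.0257] in reader [-0.2104  0.0016] tool x,y in reader [[-0.005, 1.0], [1.0, 0.005]]
```

View pics/24d.png

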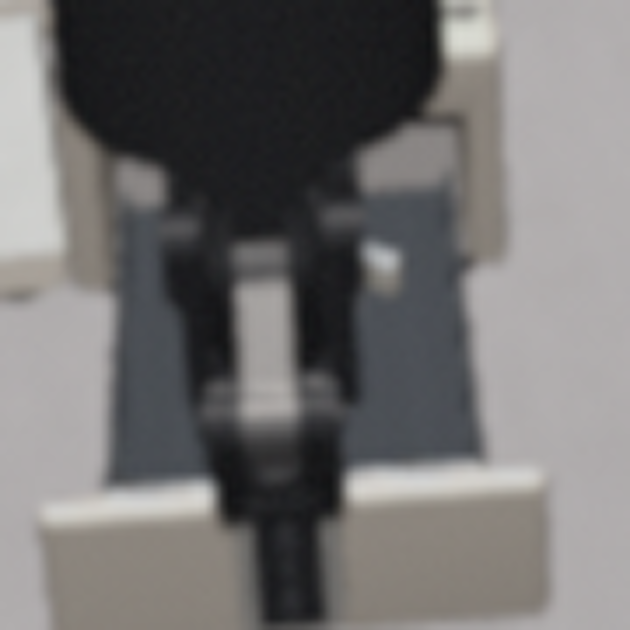

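Request:
{"fn": "servo_tool", "kwargs": {
  "targets": [
    [0, 0.002, 0, -0.001, 0, 0],
    [0, 0.0025, 0, -0.001, 0, 0],
    [0, 0.003, 0, -0.001, 0, 0],
    [0, 0.003, 0, -0.001, 0, 0],
    [0, 0.003, 0, -0.001, 0, 0],
    [0, 0.003, 0, -0.001, 0, 0],
    [0, 0.003, 0, -0.001, 0, 0],
    [0, 0.003, 0, -0.001, 0, 0],
    [0, 0.003, 0, -0.001, 0, 0],
    [0, 0.003, 0, -0.001, 0, 0]
  ]
}}

```text
time: 22.98
tcp_pos: [0.6274, 0.2017, 0.1986]
eef_rot: [-3.141, -0.001, 0.417]
wrist_force: [-1.2, 4.2, -0.7]
finger_gap: 0.002
```

```bash
python3 look3.py 25
```

```text
23.03 [0.6278 0.2008 0.1985] [ 3.1411e+00 -9.0000e-04  4.1620e-01] [-0.9  2.8 -0.3] j7 -1.92
tip [0.628  0.2008 0.0255] in reader [-0.176   0.0017] tool x,y in reader [[-0.003, 1.0], [1.0, 0.003]]
```

View pics/25d.png

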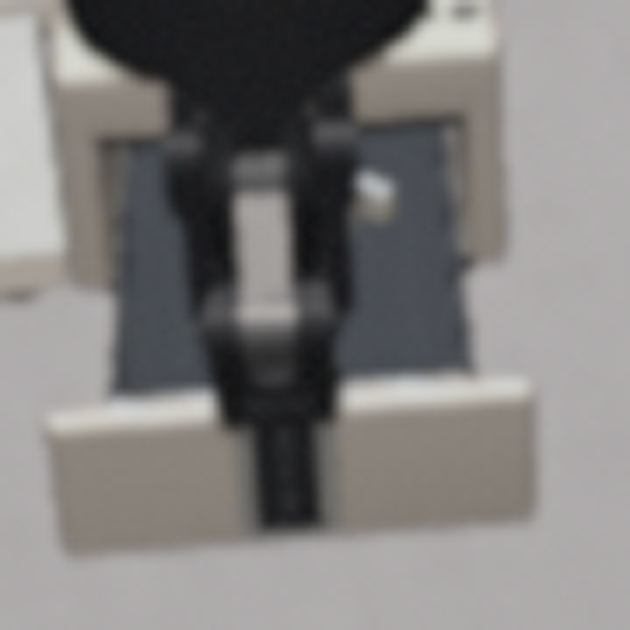

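Request:
{"fn": "servo_tool", "kwargs": {
  "targets": [
    [0, 0.002, 0, 0, 0, 0],
    [0, 0.0025, 0, 0, 0, 0],
    [0, 0.003, 0, 0, 0, 0],
    [0, 0.003, 0, 0, 0, 0],
    [0, 0.003, 0, 0, 0, 0],
    [0, 0.003, 0, 0, 0, 0],
    [0, 0.003, 0, 0, 0, 0],
    [0, 0.003, 0, 0, 0, 0],
    [0, 0.003, 0, 0, 0, 0],
    [0, 0.0025, 0, 0, 0, 0]
  ]
}}

```text
time: 23.87
tcp_pos: [0.6401, 0.1731, 0.1986]
eef_rot: [-3.141, -0.001, 0.417]
wrist_force: [-1.5, 4.6, -0.6]
finger_gap: -0.001
```

```bash
python3 look3.py 26
```

```text
23.92 [0.6405 0.1723 0.1985] [ 3.141e+00 -1.000e-03  4.160e-01] [-1.5  3.1  0.5] j7 -1.87
tip [0.6407 0.1723 0.0255] in reader [-0.1448  0.0019] tool x,y in reader [[-0.003, 1.0], [1.0, 0.003]]
```

View pics/26d.png

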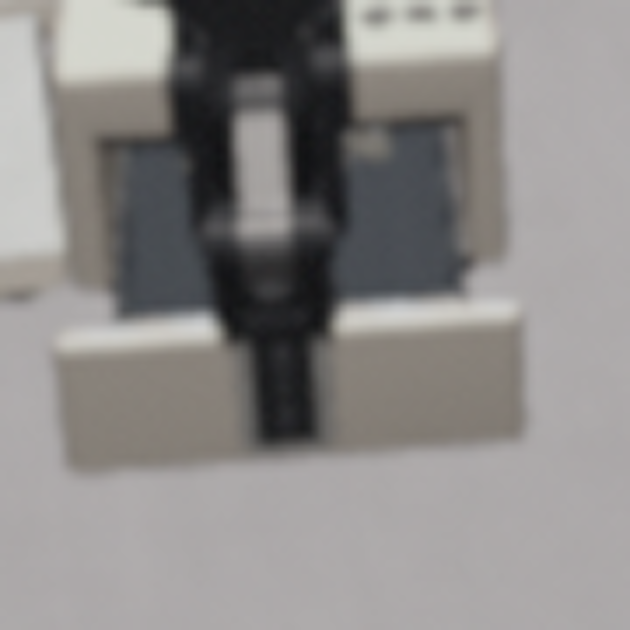

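Request:
{"fn": "servo_tool", "kwargs": {
  "targets": [
    [0, 0.0015, 0, 0, 0, 0],
    [0, 0.0015, 0, 0, 0, 0],
    [0, 0.0015, 0, 0, 0, 0],
    [0, 0.0015, 0, 0, 0, 0],
    [0, 0.0015, 0, 0, 0, 0],
    [0, 0.0015, 0, 0, 0, 0],
    [0, 0.0015, 0, 0, 0, 0],
    [0, 0.0015, 0, 0, 0, 0],
    [0, 0.0015, 0, 0, 0, 0],
    [0, 0.0015, 0, 0, 0, 0]
  ]
}}

```text
time: 24.75
tcp_pos: [0.6468, 0.158, 0.1986]
eef_rot: [-3.141, -0.001, 0.417]
wrist_force: [-3.5, 7.3, 0.9]
finger_gap: 0.001
```

```bash
python3 look3.py 27
```

```text
24.8 [0.6468 0.1581 0.1986] [-3.1407e+00 -1.1000e-03  4.1670e-01] [-1.5  4.3  0.4] j7 -1.84
tip [0.6469 0.1583 0.0256] in reader [-0.1294  0.002 ] tool x,y in reader [[-0.004, 1.0], [1.0, 0.004]]
```

Request:
{"fn": "servo_tool", "kwargs": {
  "targets": [
    [0, 0.002, 0, 0, 0, 0],
    [0, 0.002, 0, 0, 0, 0],
    [0, 0.002, 0, 0, 0, 0],
    [0, 0.002, 0, 0, 0, 0],
    [0, 0.003, 0, 0, 0, 0],
    [0, 0.003, 0, 0, 0, 0],
    [0, 0.003, 0, 0, 0, 0],
    [0, 0.003, 0, 0, 0, 0],
    [0, 0.004, 0, 0, 0, 0],
    [0, 0.004, 0, 0, 0, 0]
  ]
}}

```text
time: 25.63
tcp_pos: [0.6492, 0.1526, 0.1989]
eef_rot: [-3.103, -0.0, 0.431]
wrist_force: [-3.9, 8.9, 0.4]
finger_gap: 0.003
```

```bash
python3 look3.py 28
```

```text
25.68 [0.6492 0.1526 0.199 ] [-3.1029e+00 -4.0000e-04  4.3110e-01] [-4.   8.7  0.6] j7 -1.8
tip [0.6465 0.1587 0.0261] in reader [-0.13    0.0018] tool x,y in reader [[-0.018, 1.0], [0.999, 0.018]]
```

View pics/28d.png

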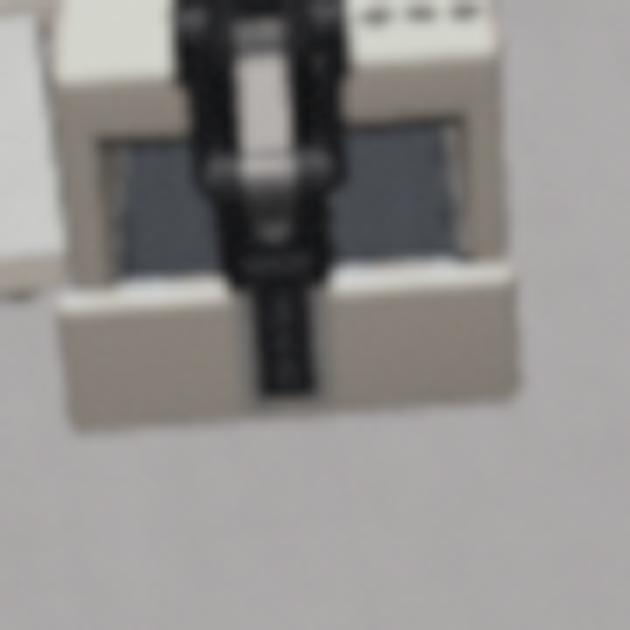

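Request:
{"fn": "servo_tool", "kwargs": {
  "targets": [
    [0, -0.002, 0, -0.01, 0, 0],
    [0, -0.004, 0, -0.01, 0, 0],
    [0, -0.008, 0, -0.01, 0, 0],
    [0, -0.012, 0, -0.005, 0, 0],
    [0, -0.015, 0, 0, 0, 0],
    [0, -0.018, -0.005, 0, 0, 0],
    [0, -0.018, -0.015, 0, 0, 0],
    [0, -0.018, -0.025, 0, 0, 0],
    [0, -0.012, -0.03, 0, 0, 0],
    [0, -0.005, -0.03, 0, 0, 0]
  ]
}}

```text
time: 26.52
tcp_pos: [0.5997, 0.2524, 0.3003]
eef_rot: [3.124, 0.018, 0.423]
wrist_force: [1.1, 0.5, -0.5]
finger_gap: -0.001
```

```bash
python3 look2.py 29
python3 - <<'E'
import cv2,numpy as np
a=cv2.imread("pics/side0.png");b=cv2.imread("pics/29s.png")
f=lambda i:cv2.resize(i[190:290,195:285],None,fx=4,fy=4,interpolation=2)
cv2.imwrite("pics/29cmp.png",np.hstack([f(a),f(b)]))
E
```

```text
26.6167 [0.6016 0.2545 0.3058] [3.1247 0.0059 0.4234] [ 0.9  1.3 -0. ] j [ 0.04  0.58 -0.72  1.61  0.43  1.12 -1.95]
tip [0.6018 0.2514 0.1329] in reader [-0.2328 -0.0019] tcp [-0.2358 -0.0009] tool x,y in reader [[-0.011, 1.0], [1.0, 0.011]]
```

View pics/29cmp.png

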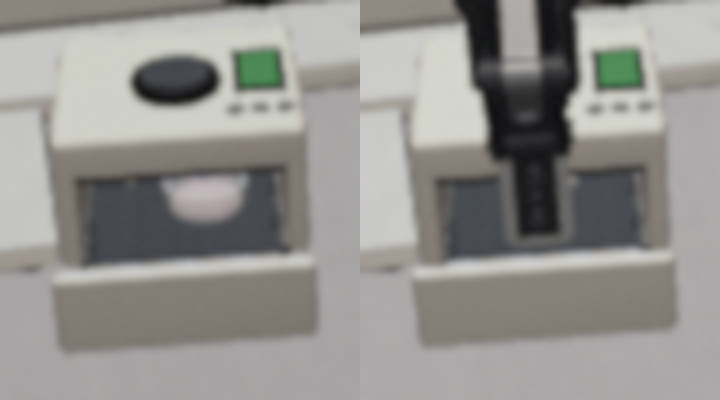

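View pics/29t.png

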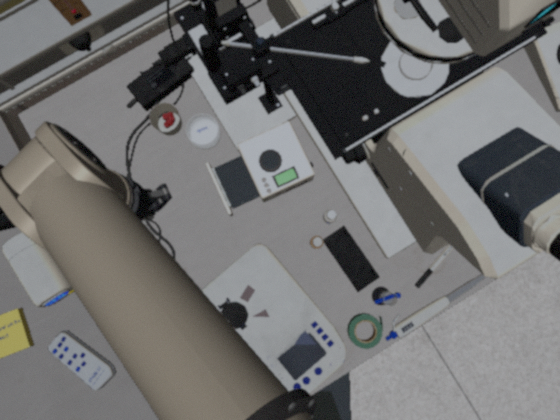

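Request:
{"fn": "servo_tool", "kwargs": {
  "targets": [
    [-0.004, -0.004, -0.01, 0, 0, 0],
    [-0.008, -0.004, -0.015, 0, 0, 0],
    [-0.012, -0.004, -0.015, 0, 0, 0],
    [-0.014, 0, -0.015, 0, 0, 0],
    [-0.014, 0, -0.015, 0, 0, 0],
    [-0.014, 0, -0.01, 0, 0, 0],
    [-0.012, 0, -0.005, 0, 0, 0],
    [-0.008, 0, 0, 0, 0, 0],
    [-0.004, 0, 0, 0, 0, 0],
    [0, 0, 0, 0, 0, 0]
  ]
}}

```text
time: 27.45
tcp_pos: [0.5048, 0.2321, 0.4002]
eef_rot: [3.116, 0.006, 0.424]
wrist_force: [0.7, 0.6, 0.7]
finger_gap: -0.003
```

```bash
python3 look2.py 30
python3 - <<'E'
import cv2,numpy as np
a=cv2.imread("pics/side0.png");b=cv2.imread("pics/30s.png")
f=lambda i:cv2.resize(i[190:290,195:285],None,fx=4,fy=4,interpolation=2)
cv2.imwrite("pics/30cmp.png",np.hstack([f(a),f(b)]))
a=cv2.imread("pics/top0.png");b=cv2.imread("pics/30t.png")
f=lambda i:cv2.resize(i[110:225,195:320],None,fx=3,fy=3,interpolation=2)
cv2.imwrite("pics/30cmt.png",np.hstack([f(a),f(b)]))
cv2.imwrite("pics/30z.png",cv2.resize(cv2.imread("pics/30s.png")[225:265,205:275],None,fx=10,fy=10,interpolation=2))
E
```

```text
27.55 [0.5057 0.2322 0.3998] [3.1164 0.0057 0.4242] [ 0.8  1.2 -0.1] j [ 0.14  0.32 -0.81  1.75  0.27  1.19 -1.89]
tip [0.5066 0.2279 0.2269] in reader [-0.2495 -0.0986] tcp [-0.2538 -0.0977] tool x,y in reader [[-0.011, 1.0], [1.0, 0.012]]
```

View pics/30cmp.png

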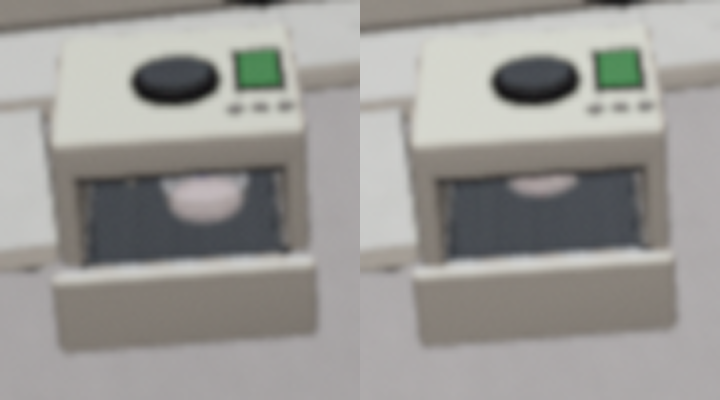

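View pics/30cmt.png

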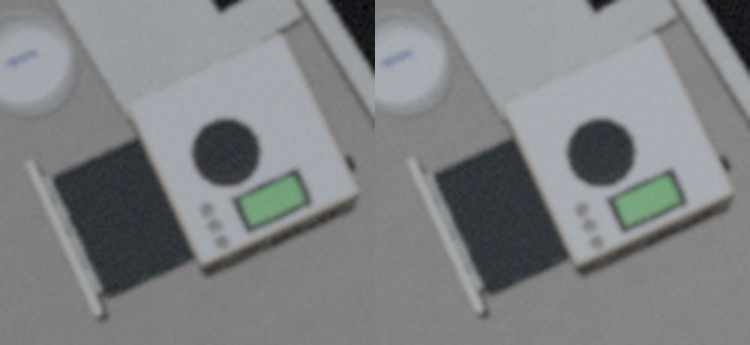

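View pics/30z.png

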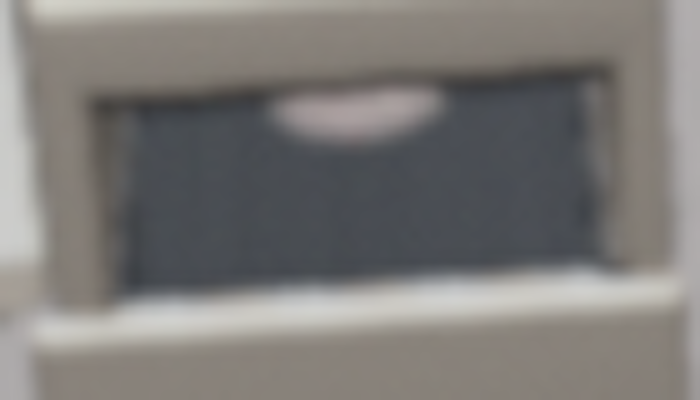

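View pics/30s.png

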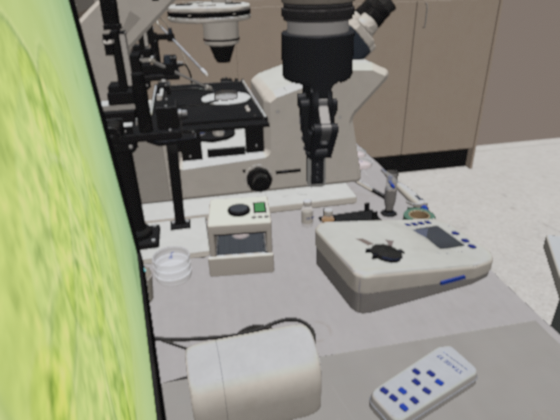

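Run:
```python
from h import *
s=grab("side");t=grab("top")
a=rd(atz(s,(241.0,264.7),.022)); b=rd(atz(s,(240.0,239.0),.022)); print("dish front",a,b,b-a)
# lip top front right corner, out (pics 21s/22) vs home
o=cv2.imread("pics/21s.png"); h=s["img"]
cv2.imwrite("pics/31.png",np.hstack([cv2.resize(o[265:315,200:285],None,fx=4.5,fy=4.5,interpolation=2),cv2.resize(h[240:290,200:285],None,fx=4.5,fy=4.5,interpolation=2)]))
```

```text
dish front [-0.1054  0.0012] [-0.0208  0.002 ] [0.0846 0.0008]
```

View pics/31.png

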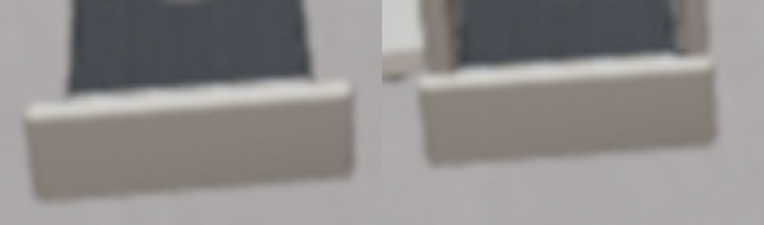

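Run:
```python
from h import *
s=grab("side")
for o,h in [((205.6,288.8),(208.4,257.3)),((278.2,283.8),(273.6,253.3))]:
    print(rd(atz(s,o,.046)),rd(atz(s,h,.046)))
st=manip.get_state();print(st["time"],st["wrist_force"].round(1),st["dq"].round(3).max())
manip.hand_in()
```

```text
[-0.198   0.0528] [-0.1132  0.0529]
[-0.1986 -0.0542] [-0.1144 -0.0537]
27.7 [-0.7  0.1 -0.4] 0.002
the job is handed in; nothing more can be done
```

I drew the tray out, slid the dish into the V, and pushed the tray home. I then handed the job in at 27.7 s, with the arm clear of everything. The hand-in reports no verdict.

**What I did:**
- **Drawing out:** I dipped the closed fingertips behind the lip, without pinching it, and pulled the tray until it stopped.
- **Sliding the dish:** I pushed it into the V with the closed fingertips, about 28° from one side and then from the other. Each push ended firmly against the V at about 2 N.
- **Pushing home:** I pushed slowly on the outside of the lip until the tray stopped moving at nearly 10 N. The tray itself resists with about 4 N.

**What the last checks showed:**
- **Tray:** The lip travelled about 84–85 mm between drawn out and home, against the stated 85 mm. It now sits about 2 mm further in than at the start.
- **Dish:** It travelled 84.6 mm along with the tray, so it kept its place in the V to within about 1 mm.
- **Dish in the V:** With the tray out, the side picture showed the dish resting against both arms. Before the second push, the top picture suggested a gap of under 1 mm at one arm. That push moved the dish about 0.6 mm toward that arm. The arm blocked most of the top view afterwards, and with the tray home only the dish's front edge shows in the slot.
- **Bystanders:** They look unmoved in the last pictures; I did not measure them.

**What disagreed:** My fitted outline of the reader missed two of its roof corners by about 4 pixels. The fingertip position at the lip stop was about 11 mm short of what I expected from the fingertip's thickness. I think a thicker part of the finger was touching the lip's top, and the V's measured position showed the tray was fully out.

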